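# Unnest the washed cups into size rows and stack their covers

### The arm

A 6-joint arm with a two-finger parallel gripper is mounted at the origin on the work surface. World frame = base frame: x ahead of the robot, y to its left, z up, the work surface at z = 0. Lengths are in m, angles in rad, forces in N, time in s.
With the tool pointing down it reaches from about 0.3 to 0.775 m from the base axis. Payload 14.6 kg.
Tool frame: the origin (TCP) lies midway between the tips of the shut fingers; the grasp point (between the pads) lies 19 mm behind it (ctrl.hold_point_z is the distance from the TCP to the grasp point, in m); z points along the fingers, x is the direction in which the jaws open and shut, and the axes are right-handed (so a half turn about z gives the same grasp; the last joint's range is limited). The gripper opens to 94 mm and grips with 3 to 60 N. Pads are 16 mm wide; open, the fingers measure 119 mm over their backs; the gripper's body (75 mm by 177 mm) begins 78 mm behind the grasp point.
Start: joints at [-1.195, 0.3, 1.521, -0, 1.321, -0.067], TCP at [0.236, -0.497, 0.205] pointing down, gripper open.
Joint ranges: [-3.03, 3.03], [-0.79, 2.21], [0.23, 2.52], [-1.04, 4.18], [0, 3.07], [-2.55, 2.55]. Speed limits (rad/s): [2.22, 2.22, 2.57, 3.14, 3.14, 3.14].

### API

Orientations are given as [roll, pitch, yaw] about the fixed x, y, z axes, in that order (R = Rz(yaw) Ry(pitch) Rx(roll)).
In Python, from station import ctrl, viewer, ticket, nets gives the robot as it stands.
- The arm moves only by the tool carry_out, never from a script. Its argument "commands" is one flat list of numbers, 7 for each row, row after row: the closure, from -1 (fully open) to 1 (shut), so that 0 is half open, then the shift along the world's x, y, z in cm, then the turn, a rotation vector about the world's x, y, z in rad. In form: [gripper, tx, ty, tz, ax, ay, az, gripper, tx, ty, tz, ax, ay, az, ...]. A call has 1 to 12 rows; each row is the pose to reach, as a shift and turn from the pose measured when the call began; what a row does not reach only later rows make up. A row lasts 1/12 s, in which the tool goes at most 41.7 mm and 7.16 degrees, less where a joint would pass 70% of its speed; a pose out of reach is approached as far as the arm can. A call with a gripper value outside its range is refused whole. The fingers move at their own pace and stop on an object; "force" is the grip in N (left out, the last holds). Time passes only in rows, so rows that repeat a pose let the fingers close. It gives the time, the measured TCP pose, the force and the opening at its end, in the units of the state.
- ctrl.get_obs(): the state, without advancing time (a new reading comes with each control period).
- viewer.camera(name): name is "scene" or "top"; returns (picture, depth): 400x640x3 uint8, blue, green, red; 400x640 float32, m along the optical axis (not along the pixel's ray), 0 where there is no reading.
- viewer.camera_info(name): a dict with "fx", "fy", "cx", "cy" (pixels), "R" (3x3) and "t" (3): a world point X has camera coordinates R X + t. Camera axes: x right, y down, z forward; pixel columns grow to the right and rows downward; lengths in m; the calibration is good to about 2 mm. A picture is of the moment at which its call begins. camera_info takes no time and is no camera call.
- ticket.hand_in(): hands the job in, once; it reports no verdict.
Trained networks look in the newest picture that a camera, given by its name, has taken for a name from the list of things; names that differ only in an ending like _2 or _b are one class to them, and where a whole thing is asked for, a point or a joint stands for the part that bears it (a point fixed in the world has none). Each returns a list of dicts, best first, with "confidence" (0 to 1); they miss things now and then, are a little off and sometimes report something else, mostly with a low value. They report only what shows in the picture. A call takes as long as a camera call. They do not tell look-alikes from the thing itself.
- nets.silhouettes(camera, thing): "region" (400x640 bool, what is visible of it) and "extent" ([left, top, right, bottom] in pixels, round what is visible of it).
The state is a dict: "time_s": time; "qpos": joint angles; "joint_vel": joint speeds; "tau": joint torques, N m; "ee_pos": TCP position; "eef_rot": TCP orientation; "force": force on the tool from outside, world axes, zero at the start; "moment": the same for the moment, N m; "grip_width": finger opening in m.
Only numpy, scipy, OpenCV 4.12 (cv2) and the standard library are available. Lean on these libraries where they do the work, as an engineer would, in place of code of your own. Each camera call takes 0.05 s, during which the arm holds its last target. There are 200 camera calls.

### The job

The cups have come back from the washer nested in one another: take each ceramic cover off and add it, grip up and centred, to the stack of covers on the round stand, whose height you must feel for: lower each one until it touches before you let go, neither dropping nor ramming it onto the stack. Pull the cups apart and stand every one upright on the floor of the rack row for its size: small in the narrow row, medium in the middle one, large in the wide one. Some of the listed cups and covers may be absent; leave the bottle and the tweezers alone.

Things in the scene. Friction and masses are not known exactly. Their poses are not given: they have to be found in the camera images.
- large_1_mid (a point): large white cup: underside 56 mm, rim 67 mm outside diameter, 62 mm tall, 3 mm wall flaring evenly; solid foot, inner floor 18 mm above the underside. A smaller cup nested in it stands 18 mm proud with 5 mm of play; pulled askew it may bind and lift the outer cup too. Point: on its axis, 31 mm above the underside; z to the mouth; at the start medium_1 stands inside it
- large_2_mid (a point): large white cup: underside 56 mm, rim 67 mm outside diameter, 62 mm tall, 3 mm wall flaring evenly; solid foot, inner floor 18 mm above the underside. A smaller cup nested in it stands 18 mm proud with 5 mm of play; pulled askew it may bind and lift the outer cup too. Point: on its axis, 31 mm above the underside; z to the mouth; at the start small_2 (when there is one) stands inside it
- medium_1_mid (a point): medium green cup: underside 42 mm, rim 51 mm outside diameter, 62 mm tall, 3 mm wall flaring evenly; solid foot, inner floor 18 mm above the underside. A smaller cup nested in it stands 18 mm proud with 5 mm of play; pulled askew it may bind and lift the outer cup too. Point: on its axis, 31 mm above the underside; z to the mouth; at the start inside large_1, with small_1 inside it
- medium_2_mid (a point): medium green cup: underside 42 mm, rim 51 mm outside diameter, 62 mm tall, 3 mm wall flaring evenly; solid foot, inner floor 18 mm above the underside. A smaller cup nested in it stands 18 mm proud with 5 mm of play; pulled askew it may bind and lift the outer cup too. Point: on its axis, 31 mm above the underside; z to the mouth; at the start small_3 stands inside it
- medium_3_mid (a point): medium green cup: underside 42 mm, rim 51 mm outside diameter, 62 mm tall, 3 mm wall flaring evenly; solid foot, inner floor 18 mm above the underside. A smaller cup nested in it stands 18 mm proud with 5 mm of play; pulled askew it may bind and lift the outer cup too. Point: on its axis, 31 mm above the underside; z to the mouth; at the start it stands alone; may be absent
- small_1_mid (a point): small blue cup: underside 30 mm, rim 37 mm outside diameter, 62 mm tall, 3 mm wall flaring evenly; solid foot, inner floor 18 mm above the underside. A smaller cup nested in it stands 18 mm proud with 5 mm of play; pulled askew it may bind and lift the outer cup too. Point: on its axis, 31 mm above the underside; z to the mouth; at the start inside medium_1, with cover_1 lying on its rim
- small_2_mid (a point): small blue cup: underside 30 mm, rim 37 mm outside diameter, 62 mm tall, 3 mm wall flaring evenly; solid foot, inner floor 18 mm above the underside. A smaller cup nested in it stands 18 mm proud with 5 mm of play; pulled askew it may bind and lift the outer cup too. Point: on its axis, 31 mm above the underside; z to the mouth; at the start loosely inside large_2; may be absent
- small_3_mid (a point): small blue cup: underside 30 mm, rim 37 mm outside diameter, 62 mm tall, 3 mm wall flaring evenly; solid foot, inner floor 18 mm above the underside. A smaller cup nested in it stands 18 mm proud with 5 mm of play; pulled askew it may bind and lift the outer cup too. Point: on its axis, 31 mm above the underside; z to the mouth; at the start inside medium_2, with cover_2 (when there is one) lying on its rim
- cover_1_mid (a point): white ceramic cover, 17 mm high in all: a flat disc 60 mm across and 5 mm thick, with a flat-topped round grip 36 mm across and 12 mm high on top of it; flat beneath. This point is on its axis, half-way up (8.5 mm above the underside); z its axis, up through the grip
- cover_2_mid (a point): white ceramic cover, 17 mm high in all: a flat disc 60 mm across and 5 mm thick, with a flat-topped round grip 36 mm across and 12 mm high on top of it; flat beneath. This point is on its axis, half-way up (8.5 mm above the underside); z its axis, up through the grip; may be absent
- tray: aluminium tray, 270 x 270 mm, on which the cups start; its floor is 4 mm above the bench, its lip 12 mm; origin under its centre. It is fixed
- rack: grey rack, 224 mm (its x) by 280 mm (its y), fixed; origin under its centre on the bench. Three rows run along its y between steel bars 14 mm wide, whose tops are 18 mm above the bench; the rows are 268 mm long inside, end bars as high
- small_row (a point): middle of the floor of the narrowest row (44 mm wide between bars, nearest the robot), for small cups; 6 mm above the bench; axes as the rack's
- medium_row (a point): middle of the floor of the middle row (56 mm wide between bars), for medium cups; 6 mm above the bench; axes as the rack's
- large_row (a point): middle of the floor of the widest row (68 mm wide between bars, farthest from the robot), for large cups; 6 mm above the bench; axes as the rack's
- stand: round aluminium stand, 96 mm across and 12 mm high, origin under its centre on the bench; a straight stack of the same covers, grips up, stands on its centre and does not move. How high the stack is differs from time to time and is not given: the topmost grip, on which the next cover goes, ends 34 to 70 mm above the bench
- bottle: white bottle with a red cap, 60 mm across, 170 mm tall; origin under its centre; not part of the job
- tweezers: steel tweezers lying on the bench, 125 x 12 x 8 mm, along their own x; origin under their centre; not part of the job
Mind the look-alikes: they are no part of the job. Leave any blue look-alike of the part that bears cover_1_mid alone.

How it is judged:
By the outcome, as a careful person would: the job done as asked, in the order asked, and still so for the second after the job is handed in, with the robot touching nothing.
Of small_2, cover_2, medium_3 only 1 to 3 are there at a start; the rules pass over those that are not, and their reading is None.
At some moment in a run one of large_1, large_2, medium_2 may be knocked a few centimetres aside while the robot is not near it.
It also fails if it takes over 210 s, if anything falls off the work surface, if the arm or the gripper's body presses on something with over 40 N, if the wrist force passes 120 N, or if a joint passes its speed limit or range.

## Working session

There is one attempt and no reset: what is moved stays moved. The work goes in short steps, Python scripts to look and compute and a tool call to move; the robot and the scene stay as the last step left them, time stands still between calls to the robot, and variables do not carry over. Pictures are saved under pics/ and viewed, about 12 in all and at most 16, crops included, and the job is handed in when it is done.

Besides the shell and the picture viewer there is one more tool, called after "Call:" as name(argument=value, ...) on one line, values as JSON. carry_out: Moves the arm, as the interface text tells. Its arguments: {"type":"object","properties":{"commands":{"type":"array","items":{"type":"number"}},"force":{"type":"number"}},"required":["commands"]}

```bash
ls; mkdir -p pics; cat > h.py <<'E'
import numpy as np, cv2
from station import ctrl, viewer, ticket, nets
def cloud(cam):
    img,d=viewer.camera(cam); i=viewer.camera_info(cam)
    v,u=np.mgrid[:400,:640]
    P=np.stack([(u-i["cx"])/i["fx"]*d,(v-i["cy"])/i["fy"]*d,d],-1)
    W=(P-np.array(i["t"]))@np.array(i["R"])
    W[d==0]=np.nan
    return img,d,W
E
python3 - <<'E'
from h import *
for c in("top","scene"):
    img,d,W=cloud(c); cv2.imwrite(f"pics/a_{c}.png",img); np.save(f"{c}W.npy",W)
    i=viewer.camera_info(c); print(c,i["fx"],-np.array(i["R"]).T@i["t"])
o=ctrl.get_obs();print({k:np.round(v,3) for k,v in o.items()},ctrl.hold_point_z)
E
```

```text
pics
top 386.71464131679573 [0.411944   0.03477776 1.20070358]
scene 436.54708234580613 [ 1.10698005 -0.4967376   0.76939485]
{'time_s': np.float64(0.1), 'qpos': array([-1.195,  0.3  ,  1.521, -0.   ,  1.321, -0.067]), 'joint_vel': array([ 0.   , -0.   , -0.003,  0.001,  0.   ,  0.   ]), 'tau': array([ 0.0000e+00, -5.3265e+01, -3.5329e+01,  7.1000e-02,  2.4000e-02,
       -0.0000e+00]), 'ee_pos': array([ 0.236, -0.497,  0.205]), 'eef_rot': array([-3.142e+00,  1.000e-03, -1.128e+00]), 'force': array([0.072, 0.293, 0.25 ]), 'moment': array([ 0.01 , -0.011,  0.005]), 'grip_width': np.float64(0.094)} 0.0188
```

View pics/a_top.png

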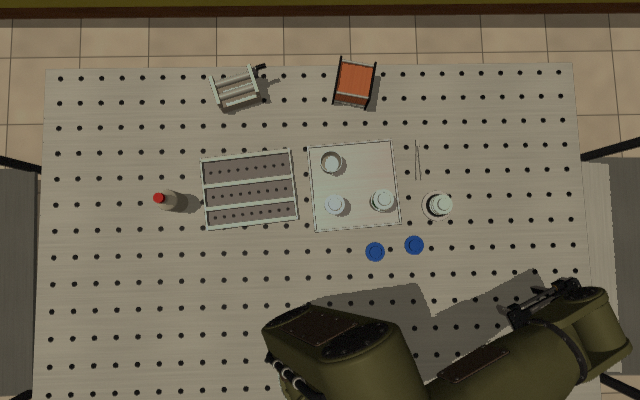

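View pics/a_scene.png

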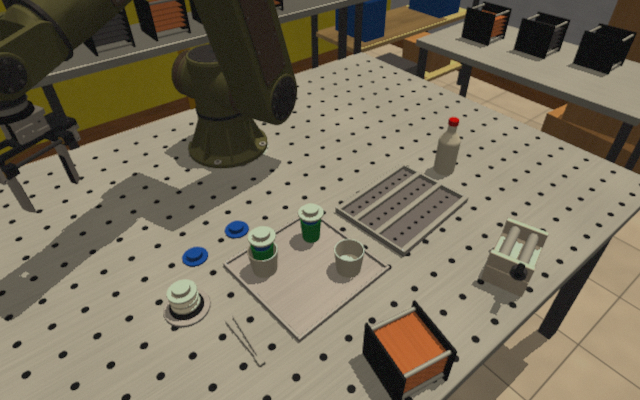

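```bash
python3 - <<'E'
from h import *
W=np.load("topW.npy"); S=np.load("sceneW.npy"); img=cv2.imread("pics/a_top.png")
def circ(W,box,zlo,zhi,n):
    l,t,r,b=box; P=W[t:b,l:r].reshape(-1,3); P=P[(P[:,2]>zlo)&(P[:,2]<zhi)]
    if len(P)<5: print(n,"few",len(P));return
    c,r_=cv2.minEnclosingCircle(P[:,:2].astype(np.float32))
    print(n,len(P),np.round(c,4),round(r_,4),"mean",P.mean(0).round(4),"zmax",P[:,2].max().round(4))
for n,b in dict(L1=(360,180,408,220),M2=(315,185,355,225),L2=(310,145,350,180),stand=(418,185,458,225)).items():
    l,t,r,bb=b;z=W[t:bb,l:r,2];zm=np.nanpercentile(z,99.5);print(n,"ztop",zm)
    circ(W,b,zm-0.006,zm+0.01,n+" top"); circ(W,b,zm-0.016,zm-0.008,n+" disc")
np.set_printoptions(linewidth=220)
print("L2 z mm");print((W[150:176:2,318:346:2,2]*1000).round(0))
# rack
l,t,r,b=190,140,306,238
P=W[t:b,l:r].reshape(-1,3);Q=P[(P[:,2]>.013)&(P[:,2]<.03)]
R=cv2.minAreaRect(Q[:,:2].astype(np.float32));print("rack",R,np.median(Q[:,2]))
for a,z in (((305,135,405,235),(.008,.02)),):
    l,t,r,b=a;P=W[t:b,l:r].reshape(-1,3);Q=P[(P[:,2]>.002)&(P[:,2]<.02)]
    print("tray",cv2.minAreaRect(Q[:,:2].astype(np.float32)),np.median(Q[:,2]))
cv2.imwrite("pics/b.png",cv2.resize(img[135:265,195:465],None,fx=2.9,fy=2.9,interpolation=cv2.INTER_CUBIC))
for n in("cover_1_mid","large_1_mid","small_1_mid","medium_1_mid"):
    for s in nets.silhouettes("top",n): print(n,s["confidence"],s["extent"])
E
```

```text
L1 ztop 0.12212708457534881
L1 top 120 [ 0.506 -0.186] 0.0179 mean [ 0.5058 -0.1861  0.1195] zmax 0.1252
L1 disc 169 [ 0.5057 -0.1864] 0.0301 mean [ 0.5044 -0.1841  0.1085] zmax 0.114
M2 ztop 0.10436235055779818
M2 top 114 [ 0.4965 -0.0471] 0.0174 mean [ 0.4965 -0.0472  0.1017] zmax 0.1059
M2 disc 154 [ 0.4959 -0.0474] 0.0297 mean [ 0.4953 -0.0469  0.0906] zmax 0.096
L2 ztop 0.06927709740518298
L2 top 62 [ 0.6259 -0.042 ] 0.0331 mean [ 0.6267 -0.0428  0.0666] zmax 0.0731
L2 disc 29 [ 0.6245 -0.0426] 0.0322 mean [ 0.6355 -0.0443  0.0582] zmax 0.0611
stand ztop 0.07336497700945664
stand top 97 [ 0.4907 -0.3721] 0.0179 mean [ 0.4913 -0.3719  0.0709] zmax 0.0761
stand disc 129 [ 0.4915 -0.372 ] 0.0304 mean [ 0.4914 -0.3702  0.0594] zmax 0.0653
L2 z mm
[[ 5.  9.  6.  1.  6.  1.  2.  9.  2.  1.  4.  5.  6.  6.]
 [ 4.  8. -0.  7. 64. 59. 57. 53. 63. 66.  5.  4.  4. -2.]
 [ 8.  1.  3. 57. 46. 34. 38. 36. 43. 51. 66.  3.  7.  6.]
 [ 3.  4. 62. 39. 25. 24. 18. 21. 31. 39. 55. 66.  5.  5.]
 [ 6. 69. 42. 23. 27. 24. 24. 24. 25. 24. 40. 64.  5.  4.]
 [ 7. 65. 27. 25. 25. 19. 23. 23. 23. 25. 31. 5
[... 267 characters left out ...]
0. 22. 20. 20. 22. 65.  5.  3.  5. -1.]
 [ 7.  7.  6.  6. 34. 57. 63. 62. 27.  4.  5.  4.  3.  5.]
 [ 0.  1.  5.  7.  3.  9.  7.  4.  7.  6.  6.  4.  4.  4.]]
rack ((0.5553500652313232, 0.21064114570617676), (0.22467972338199615, 0.2800164520740509), 5.744943141937256) 0.018046658712929275
tray ((0.5641714334487915, -0.12133410573005676), (0.31439822912216187, 0.31320837140083313), 88.7811508178711) 0.004879441988898951
cover_1_mid 0.87 [408.0, 235.2, 425.3, 253.9]
cover_1_mid 0.63 [363.9, 240.8, 385.6, 262.2]
cover_1_mid 0.58 [372.7, 186.8, 396.0, 209.3]
large_1_mid 0.58 [323.0, 194.7, 345.6, 213.9]
large_1_mid 0.47 [368.4, 198.6, 381.1, 211.4]
medium_1_mid 0.16 [320.5, 194.9, 345.0, 212.8]
```

View pics/b.png

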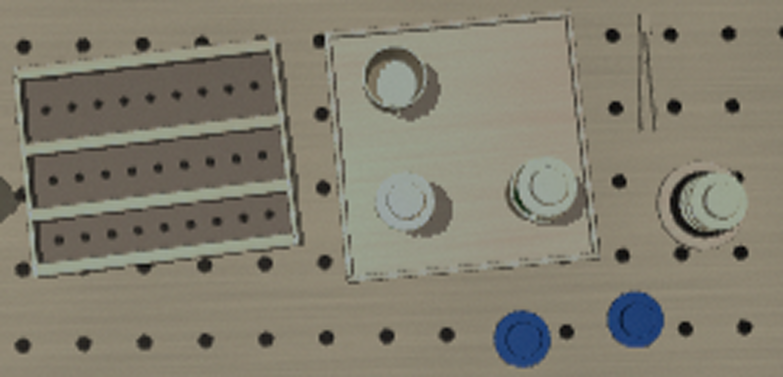

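Call:
carry_out(commands=[-1,27,31.1,0,0,0,-0.343,-1,27,31.1,0,0,0,-0.343,-1,27,31.1,0,0,0,-0.343,-1,27,31.1,0,0,0,-0.343,-1,27,31.1,0,0,0,-0.343,-1,27,31.1,0,0,0,-0.343,-1,27,31.1,0,0,0,-0.343,-1,27,31.1,0,0,0,-0.343,-1,27,31.1,0,0,0,-0.343,-1,27,31.1,0,0,0,-0.343,-1,27,31.1,0,0,0,-0.343,-1,27,31.1,0,0,0,-0.343], force=15)

```text
time_s: 1.3
ee_pos: [0.5064, -0.1842, 0.2049]
eef_rot: [3.141, 0.001, -1.468]
force: [-0.8, -0.6, -0.4]
grip_width: 0.0943
```

Call:
carry_out(commands=[-1,0,-0.2,-3.5,0,0,0,-1,0,-0.2,-6.5,0,0,0,-1,0,-0.2,-8.5,0,0,0,-1,0,-0.2,-9.3,0,0,0,-1,0,-0.2,-9.6,0,0,0,-1,0,-0.2,-9.6,0,0,0,-1,0,-0.2,-9.6,0,0,0])

```text
time_s: 1.88
ee_pos: [0.5068, -0.1869, 0.1103]
eef_rot: [-3.14, -0.0, -1.468]
force: [0.5, 0.4, -0.1]
grip_width: 0.0939
```

Call:
carry_out(commands=[1,-0.07,0.05,-0.1,0,0,0,1,-0.07,0.05,-0.1,0,0,0,1,-0.07,0.05,-0.1,0,0,0,1,-0.07,0.05,-0.1,0,0,0,1,-0.07,0.05,-0.1,0,0,0,1,-0.07,0.05,-0.1,0,0,0,1,-0.07,0.05,-0.1,0,0,0,1,-0.07,0.05,-0.1,0,0,0], force=15)

```text
time_s: 2.55
ee_pos: [0.5061, -0.1864, 0.1093]
eef_rot: [-3.14, -0.0, -1.468]
force: [0.3, -0.0, 0.5]
grip_width: 0.0438
```

Call:
carry_out(commands=[1,0,0,0,0,0,0,1,0,0,0,0,0,0,1,0,0,0,0,0,0,1,0,0,0,0,0,0,1,0,0,1,0,0,0,1,0,0,3,0,0,0,1,0,0,5,0,0,0,1,0,0,5,0,0,0,1,0,0,5,0,0,0], force=20)

```text
time_s: 3.3
ee_pos: [0.5065, -0.1865, 0.1603]
eef_rot: [-3.139, -0.001, -1.468]
force: [-0.3, 1.1, -1.2]
grip_width: 0.0357
```

Call:
carry_out(commands=[1,-0.5,-4,0,0,0,0,1,-0.8,-8,0,0,0,0,1,-1.2,-12,0,0,0,0,1,-1.5,-16,0,0,0,0,1,-1.53,-18.0,-1,0,0,0,1,-1.53,-18.55,-3,0,0,0,1,-1.53,-18.55,-5,0,0,0,1,-1.53,-18.55,-6.5,0,0,0,1,-1.53,-18.55,-7,0,0,0,1,-1.53,-18.55,-7,0,0,0,1,-1.53,-18.55,-7,0,0,0,1,-1.53,-18.55,-7,0,0,0])

```text
time_s: 4.3
ee_pos: [0.4916, -0.3722, 0.0914]
eef_rot: [-3.138, -0.002, -1.468]
force: [-0.2, -0.2, -0.2]
grip_width: 0.0355
```

```bash
python3 - <<'E'
from h import *
img,d,W=cloud("scene"); cv2.imwrite("pics/c.png",cv2.resize(img[180:340,120:320],None,fx=4,fy=3.75,interpolation=cv2.INTER_CUBIC))
print(ctrl.get_obs()["ee_pos"],ctrl.get_obs()["force"])
E
```

```text
[ 0.49159907 -0.37223427  0.09142567] [ 0.35846601  0.6404554  -0.50892619]
```

View pics/c.png

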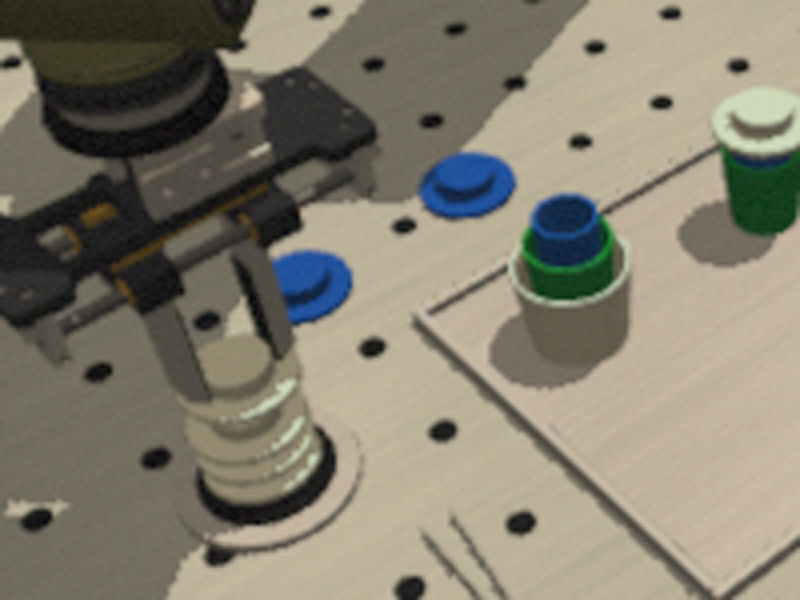

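Call:
carry_out(commands=[1,0,0,-0.4,0,0,0,1,0,0,-0.7,0,0,0,1,0,0,-0.9,0,0,0,1,0,0,-1.0,0,0,0,1,0,0,-1.0,0,0,0,1,0,0,-1.0,0,0,0,1,0,0,-1.0,0,0,0])

```text
time_s: 4.93
ee_pos: [0.4917, -0.3723, 0.0815]
eef_rot: [-3.137, -0.003, -1.468]
force: [0.4, -0.5, -1.0]
grip_width: 0.0353
```

Call:
carry_out(commands=[1,0,0,-0.05,0,0,0,1,0,0,-0.1,0,0,0,1,0,0,-0.15,0,0,0,1,0,0,-0.2,0,0,0,1,0,0,-0.2,0,0,0,1,0,0,-0.2,0,0,0])

```text
time_s: 5.43
ee_pos: [0.4916, -0.3723, 0.0795]
eef_rot: [-3.137, -0.003, -1.468]
force: [0.2, 0.3, -0.1]
grip_width: 0.0352
```

Call:
carry_out(commands=[1,0,0,-0.05,0,0,0,1,0,0,-0.1,0,0,0,1,0,0,-0.1,0,0,0,1,0,0,-0.1,0,0,0])

```text
time_s: 5.77
ee_pos: [0.4916, -0.3723, 0.0785]
eef_rot: [-3.138, -0.003, -1.468]
force: [0.1, 0.1, -0.8]
grip_width: 0.0352
```

Call:
carry_out(commands=[1,0,0,-0.05,0,0,0,1,0,0,-0.1,0,0,0,1,0,0,-0.1,0,0,0,1,0,0,-0.1,0,0,0])

```text
time_s: 6.1
ee_pos: [0.4916, -0.3722, 0.0774]
eef_rot: [-3.138, -0.002, -1.468]
force: [0.5, 0.7, -0.5]
grip_width: 0.0352
```

Call:
carry_out(commands=[1,0,0,-0.05,0,0,0,1,0,0,-0.1,0,0,0,1,0,0,-0.1,0,0,0,1,0,0,-0.1,0,0,0])

```text
time_s: 6.43
ee_pos: [0.4917, -0.3723, 0.077]
eef_rot: [-3.137, -0.003, -1.468]
force: [-1.9, 2.2, 4.8]
grip_width: 0.035
```

Call:
carry_out(commands=[-1,0,0,0,0,0,0,-1,0,0,0,0,0,0,-1,0,0,0,0,0,0,-1,0,0,0,0,0,0,-1,0,0,0,0,0,0,-1,0,0,1,0,0,0,-1,0,0,4,0,0,0,-1,0,0,8,0,0,0,-1,0,0,10,0,0,0,-1,0,0,10,0,0,0])

```text
time_s: 7.27
ee_pos: [0.4931, -0.3735, 0.1833]
eef_rot: [-3.131, -0.009, -1.468]
force: [0.5, -0.4, 0.8]
grip_width: 0.0934
```

```bash
cat >> h.py <<'E'
def circ(W,box,zlo,zhi,n):
    l,t,r,b=box; P=W[t:b,l:r].reshape(-1,3); P=P[(P[:,2]>zlo)&(P[:,2]<zhi)]
    if len(P)<5: print(n,"few",len(P));return
    c,r_=cv2.minEnclosingCircle(P[:,:2].astype(np.float32))
    print(n,len(P),np.round(c,4),round(r_,4),"mean",P.mean(0).round(4))
E
python3 - <<'E'
from h import *
img,d,W=cloud("top")
cv2.imwrite("pics/d.png",cv2.resize(img[135:265,195:465],None,fx=2.9,fy=2.9,interpolation=cv2.INTER_CUBIC))
circ(W,(315,185,355,225),.095,.11,"cov2")
circ(W,(418,185,458,225),.079,.095,"stack")
circ(W,(360,180,408,220),.09,.12,"S1")
circ(W,(310,145,350,180),.06,.08,"L2")
print({k:np.round(v,4) for k,v in ctrl.get_obs().items()})
E
```

```text
cov2 124 [ 0.4952 -0.0431] 0.0216 mean [ 0.496  -0.0467  0.1008]
stack 11 [ 0.4854 -0.3625] 0.0224 mean [ 0.4797 -0.359   0.0839]
S1 59 [ 0.504  -0.1879] 0.0184 mean [ 0.5047 -0.1882  0.0997]
L2 76 [ 0.6256 -0.0418] 0.033 mean [ 0.6253 -0.0422  0.0657]
{'time_s': np.float64(7.3167), 'qpos': array([-7.0800e-01,  4.6490e-01,  1.3542e+00,  1.3000e-03,  1.3124e+00,
        7.5960e-01]), 'joint_vel': array([-0.002 ,  0.049 ,  0.0605,  0.0008, -0.0286, -0.0007]), 'tau': array([ 2.70000e-02, -6.57879e+01, -3.80519e+01,  7.18000e-02,
        4.54500e-01,  1.50000e-03]), 'ee_pos': array([ 0.4925, -0.3729,  0.1801]), 'eef_rot': array([-3.1338, -0.0064, -1.4679]), 'force': array([-0.065 , -0.6864, -0.2887]), 'moment': array([0.0136, 0.0735, 0.0293]), 'grip_width': np.float64(0.0939)}
```

View pics/d.png

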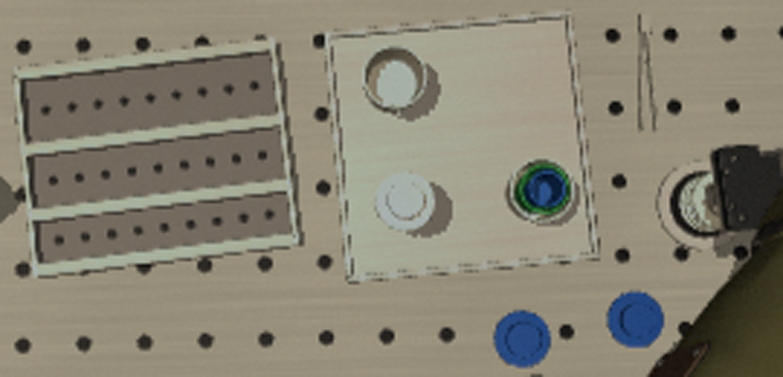

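Call:
carry_out(commands=[-0.4,0.4,32.6,0.5,0.006,0.008,0,-0.4,0.4,32.6,0.5,0.006,0.008,0,-0.4,0.4,32.6,0.5,0.006,0.008,0,-0.4,0.4,32.6,0.5,0.006,0.008,0,-0.4,0.4,32.6,0.5,0.006,0.008,0,-0.4,0.4,32.6,0.5,0.006,0.008,0,-0.4,0.4,32.6,0.5,0.006,0.008,0,-0.4,0.4,32.6,0.5,0.006,0.008,0,-0.4,0.4,32.6,0,0.006,0.008,0,-0.4,0.4,32.6,-2,0.006,0.008,0,-0.4,0.4,32.6,-4,0.006,0.008,0,-0.4,0.4,32.6,-4,0.006,0.008,0])

```text
time_s: 8.32
ee_pos: [0.4944, -0.0467, 0.1361]
eef_rot: [3.136, 0.002, -1.468]
force: [0.2, -0.2, -0.9]
grip_width: 0.066
```

```bash
cat >> h.py <<'E'
from scipy.spatial.transform import Rotation as Ro
def go(x,y,z,yaw=-1.471):
    o=ctrl.get_obs(); p=np.array(o["ee_pos"]); 
    D=Ro.from_euler("xyz",[np.pi,0,yaw])*Ro.from_euler("xyz",o["eef_rot"]).inv()
    print("t",round(o["time_s"],2),"at",p.round(4),"shift cm",((np.array([x,y,z])-p)*100).round(2),"turn",D.as_rotvec().round(3))
E
python3 - <<'E'
from h import *
go(.4962,-.047,.0905)
img,d,W=cloud("top")
circ(W,(315,185,355,225),.085,.096,"cov2disc")
circ(W,(418,185,458,225),.079,.095,"stack")
circ(W,(360,180,408,220),.09,.12,"S1")
circ(W,(310,145,350,180),.06,.08,"L2")
E
```

```text
t 8.32 at [ 0.4944 -0.0467  0.1361] shift cm [ 0.18 -0.03 -4.56] turn [-0.001 -0.006 -0.003]
cov2disc 16 [ 0.4696 -0.0501] 0.0102 mean [ 0.4694 -0.048   0.0906]
stack 129 [ 0.4956 -0.3677] 0.0251 mean [ 0.4913 -0.3688  0.0865]
S1 57 [ 0.5043 -0.1876] 0.0184 mean [ 0.5047 -0.1877  0.0997]
L2 78 [ 0.6258 -0.0422] 0.0334 mean [ 0.6269 -0.043   0.0656]
```

Call:
carry_out(commands=[-0.2,0.18,-0.03,-2,-0.001,-0.006,-0.003,-0.2,0.18,-0.03,-3.5,-0.001,-0.006,-0.003,-0.2,0.18,-0.03,-4.3,-0.001,-0.006,-0.003,-0.2,0.18,-0.03,-4.6,-0.001,-0.006,-0.003,-0.2,0.18,-0.03,-4.6,-0.001,-0.006,-0.003,1,0.18,-0.03,-4.6,-0.001,-0.006,-0.003,1,0.18,-0.03,-4.6,-0.001,-0.006,-0.003,1,0.18,-0.03,-4.6,-0.001,-0.006,-0.003,1,0.18,-0.03,-4.6,-0.001,-0.006,-0.003,1,0.18,-0.03,-4.6,-0.001,-0.006,-0.003,1,0.18,-0.03,-4.6,-0.001,-0.006,-0.003])

```text
time_s: 9.28
ee_pos: [0.4974, -0.0474, 0.0927]
eef_rot: [-3.139, -0.0, -1.471]
force: [-0.1, -0.4, 5.0]
grip_width: 0.035
```

Call:
carry_out(commands=[1,0,0,0,0,0,0,1,0,0,1,0,0,0,1,0,0,3,0,0,0,1,0,0,6,0,0,0,1,0,0,7,0,0,0,1,0,0,7,0,0,0,1,0,0,7,0,0,0])

```text
time_s: 9.87
ee_pos: [0.4972, -0.0474, 0.1624]
eef_rot: [-3.138, -0.0, -1.471]
force: [0.6, 0.1, -0.1]
grip_width: 0.0352
```

```bash
python3 - <<'E'
from h import *
go(.4923,-.3722,.161)
print(ctrl.get_obs()["force"],ctrl.get_obs()["grip_width"])
img,d,W=cloud("scene"); cv2.imwrite("pics/e.png",cv2.resize(img[120:280,180:380],None,fx=4,fy=3.75,interpolation=cv2.INTER_CUBIC))
E
```

```text
t 9.87 at [ 0.4972 -0.0474  0.1624] shift cm [ -0.49 -32.48  -0.14] turn [ 0.     0.003 -0.   ]
[ 0.59702186  0.12499785 -0.12455366] 0.03522519688300757
```

View pics/e.png

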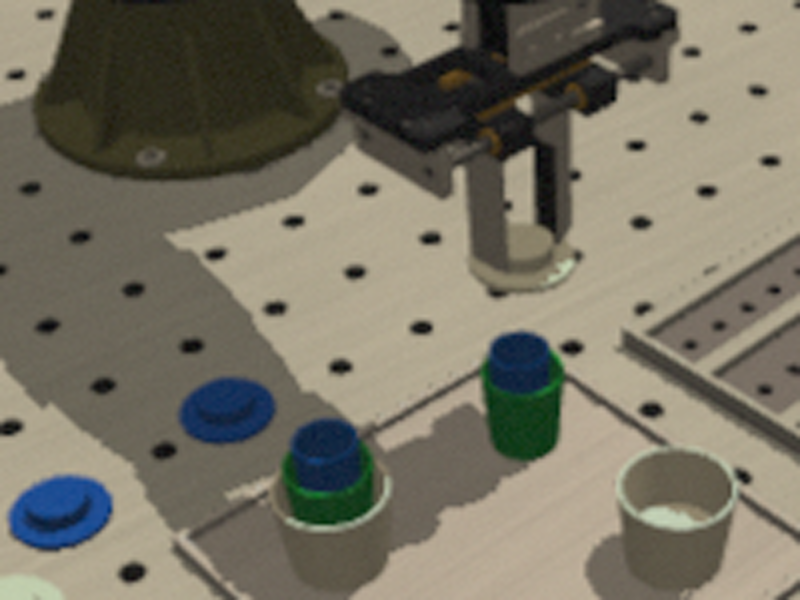

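Call:
carry_out(commands=[1,-0.1,-4,0,0,0.003,0,1,-0.2,-8,0,0,0.003,0,1,-0.3,-12,0,0,0.003,0,1,-0.3,-16,0,0,0.003,0,1,-0.4,-20,0,0,0.003,0,1,-0.5,-24,0,0,0.003,0,1,-0.5,-28,0,0,0.003,0,1,-0.5,-31,0,0,0.003,0,1,-0.5,-32.5,-1,0,0.003,0,1,-0.5,-32.5,-3,0,0.003,0,1,-0.5,-32.5,-4.5,0,0.003,0,1,-0.5,-32.5,-5,0,0.003,0])

```text
time_s: 10.92
ee_pos: [0.4903, -0.3714, 0.1071]
eef_rot: [3.136, 0.005, -1.472]
force: [-0.4, 0.2, -1.1]
grip_width: 0.0352
```

```bash
python3 - <<'E'
from h import *
go(.4923,-.3722,.1)
E
```

```text
t 10.92 at [ 0.4903 -0.3714  0.1071] shift cm [ 0.2  -0.08 -0.71] turn [-0.004 -0.006  0.001]
```

Call:
carry_out(commands=[1,0.2,-0.08,0,-0.004,-0.006,0,1,0.2,-0.08,-0.3,-0.004,-0.006,0,1,0.2,-0.08,-0.5,-0.004,-0.006,0,1,0.2,-0.08,-0.7,-0.004,-0.006,0,1,0.2,-0.08,-0.8,-0.004,-0.006,0,1,0.2,-0.08,-0.8,-0.004,-0.006,0,1,0.2,-0.08,-0.8,-0.004,-0.006,0])

```text
time_s: 11.5
ee_pos: [0.4924, -0.3723, 0.0994]
eef_rot: [-3.141, -0.0, -1.471]
force: [0.4, 0.7, -1.1]
grip_width: 0.0348
```

```bash
python3 - <<'E'
from h import *
go(.4923,-.3722,.097)
E
```

```text
t 11.5 at [ 0.4924 -0.3723  0.0994] shift cm [-0.01  0.01 -0.24] turn [0. 0. 0.]
```

Call:
carry_out(commands=[1,0,0,-0.05,0,0,0,1,0,0,-0.1,0,0,0,1,0,0,-0.15,0,0,0,1,0,0,-0.2,0,0,0,1,0,0,-0.2,0,0,0])

```text
time_s: 11.92
ee_pos: [0.4924, -0.3723, 0.0973]
eef_rot: [3.142, 0.0, -1.471]
force: [-0.1, -0.2, -0.6]
grip_width: 0.0354
```

Call:
carry_out(commands=[1,0,0,-0.05,0,0,0,1,0,0,-0.1,0,0,0,1,0,0,-0.1,0,0,0,1,0,0,-0.1,0,0,0])

```text
time_s: 12.25
ee_pos: [0.4924, -0.3722, 0.0962]
eef_rot: [3.142, 0.0, -1.472]
force: [0.1, -0.1, 0.3]
grip_width: 0.0352
```

Call:
carry_out(commands=[1,0,0,-0.05,0,0,0,1,0,0,-0.1,0,0,0,1,0,0,-0.1,0,0,0,1,0,0,-0.1,0,0,0])

```text
time_s: 12.58
ee_pos: [0.4925, -0.3723, 0.0956]
eef_rot: [-3.141, -0.0, -1.471]
force: [-1.5, 1.5, 4.5]
grip_width: 0.0352
```

Call:
carry_out(commands=[-0.2,0,0,0,0,0,0,-0.2,0,0,0,0,0,0,-0.2,0,0,0,0,0,0,-0.2,0,0,0,0,0,0,-0.2,0,0,0.3,0,0,0,-0.2,0,0,1.5,0,0,0,-0.2,0,0,4,0,0,0,-0.2,1.2,4,5,0,0,0,-0.2,1.2,8,5,0,0,0,-0.2,1.2,12,5,0,0,0,-0.2,1.2,16,5,0,0,0,-0.2,1.2,18.5,5,0,0,0])

```text
time_s: 13.58
ee_pos: [0.5043, -0.1843, 0.1468]
eef_rot: [-3.14, -0.0, -1.47]
force: [0.6, -0.6, 0.2]
grip_width: 0.0563
```

```bash
python3 - <<'E'
from h import *
go(.5045,-.1877,.0865)
img,d,W=cloud("top")
circ(W,(418,185,458,225),.095,.115,"stack")
img,d,S=cloud("scene"); cv2.imwrite("pics/f.png",cv2.resize(img[180:340,120:320],None,fx=4,fy=3.75,interpolation=cv2.INTER_CUBIC))
go(.5045,-.1877,.0865)
E
```

```text
t 13.58 at [ 0.5043 -0.1843  0.1468] shift cm [ 0.02 -0.34 -6.03] turn [ 0.     0.001 -0.001]
stack 136 [ 0.4883 -0.3747] 0.0263 mean [ 0.4897 -0.3704  0.1033]
t 13.68 at [ 0.5048 -0.1842  0.1471] shift cm [-0.03 -0.35 -6.06] turn [ 0.     0.002 -0.003]
```

View pics/f.png

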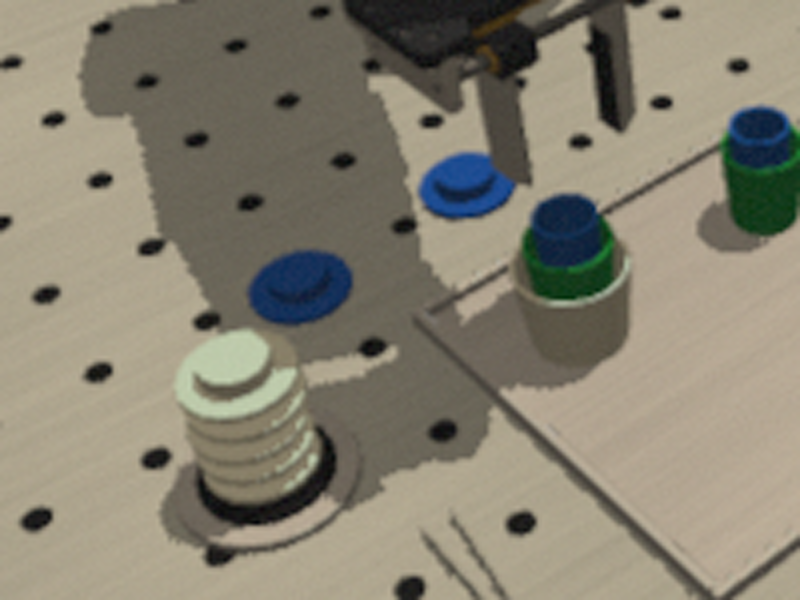

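Call:
carry_out(commands=[-0.2,0,-0.35,-1,0,0,0,-0.2,0,-0.35,-3,0,0,0,-0.2,0,-0.35,-4.5,0,0,0,-0.2,0,-0.35,-5.5,0,0,0,-0.2,0,-0.35,-5.9,0,0,0,-0.2,0,-0.35,-6,0,0,0,-0.2,0,-0.35,-6,0,0,0,1,0,-0.35,-6,0,0,0,1,0,-0.35,-6,0,0,0,1,0,-0.35,-6,0,0,0,1,0,-0.35,-6,0,0,0,1,0,-0.35,-6,0,0,0], force=12)

```text
time_s: 14.68
ee_pos: [0.5051, -0.1878, 0.0875]
eef_rot: [-3.139, -0.001, -1.468]
force: [-0.5, -0.6, 2.7]
grip_width: 0.0365
```

```bash
python3 - <<'E'
from h import *
go(.5045,-.1877,.0865);print(ctrl.get_obs()["force"],ctrl.get_obs()["grip_width"])
E
```

```text
t 14.68 at [ 0.5051 -0.1878  0.0875] shift cm [-0.06  0.01 -0.1 ] turn [ 0.001  0.002 -0.003]
[-0.5381892  -0.62910052  2.67794711] 0.03653279721915781
```

Call:
carry_out(commands=[1,0,0,0,0,0,0,1,0,0,0,0,0,0,1,0,0,0.3,0,0,0,1,0,0,0.8,0,0,0,1,0,0,1.5,0,0,0,1,0,0,2.3,0,0,0,1,0,0,3.2,0,0,0,1,0,0,4.2,0,0,0,1,0,0,5.5,0,0,0,1,0,0,7,0,0,0,1,0,0,8,0,0,0,1,0,0,8,0,0,0])

```text
time_s: 15.68
ee_pos: [0.5059, -0.1882, 0.1702]
eef_rot: [-3.136, -0.003, -1.468]
force: [0.2, 0.6, -0.5]
grip_width: 0.0367
```

```bash
python3 - <<'E'
from h import *
go(.5045,-.1877,.0865);print(ctrl.get_obs()["force"],ctrl.get_obs()["grip_width"])
# rack spots
c=np.array([.5553,.2106]);a=np.deg2rad(5.74);R=np.array([[np.cos(a),-np.sin(a)],[np.sin(a),np.cos(a)]])
for n,x in(("S",-.076),("M",-.012),("L",.064)):
    for y in(-.06,.06): print(n,y,(c+R@[x,y]).round(4))
W=cloud("top")[2]
for b in((310,145,350,180),(360,180,408,220),(315,185,355,225)): circ(W,b,.055,.078 if b[1]==145 else .11,"x")
img,d,S=cloud("scene"); cv2.imwrite("pics/g.png",cv2.resize(img[120:280,180:380],None,fx=4,fy=3.75,interpolation=cv2.INTER_CUBIC))
E
```

```text
t 15.68 at [ 0.5059 -0.1882  0.1702] shift cm [-0.14  0.05 -8.37] turn [ 0.002  0.006 -0.003]
[ 0.19395505  0.61340053 -0.45562593] 0.03669718818743858
S -0.06 [0.4857 0.1433]
S 0.06 [0.4737 0.2627]
M -0.06 [0.5494 0.1497]
M 0.06 [0.5374 0.2691]
L -0.06 [0.625  0.1573]
L 0.06 [0.613  0.2767]
x 94 [ 0.6261 -0.042 ] 0.0335 mean [ 0.6293 -0.0427  0.0642]
x few 0
x 120 [ 0.4929 -0.0465] 0.0251 mean [ 0.4937 -0.0489  0.072 ]
```

View pics/g.png

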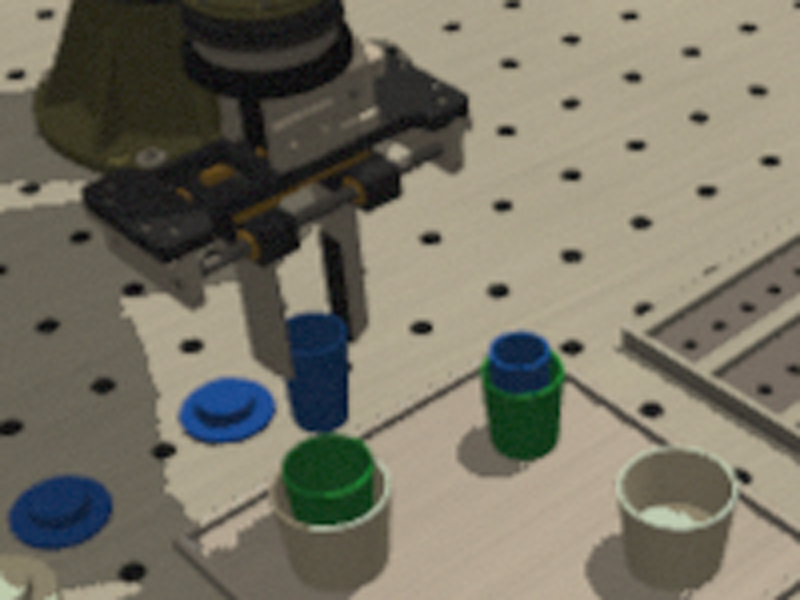

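Call:
carry_out(commands=[1,-0.3,3,1.3,0.002,0.006,-0.003,1,-0.6,7,1.3,0.002,0.006,-0.003,1,-0.9,11,1.3,0.002,0.006,-0.003,1,-1.2,15,1.3,0.002,0.006,-0.003,1,-1.5,19,1.3,0.002,0.006,-0.003,1,-1.8,23,1.3,0.002,0.006,-0.003,1,-2.1,27,1.3,0.002,0.006,-0.003,1,-2.4,31,1.3,0.002,0.006,-0.003,1,-2.7,35,1.3,0.002,0.006,-0.003,1,-3,39,1.3,0.002,0.006,-0.003,1,-3.2,43,1.3,0.002,0.006,-0.003,1,-3.2,45.1,1,0.002,0.006,-0.003])

```text
time_s: 16.78
ee_pos: [0.472, 0.2667, 0.177]
eef_rot: [3.138, 0.002, -1.469]
force: [0.5, -0.1, 0.1]
grip_width: 0.0364
```

```bash
python3 - <<'E'
from h import *
go(.474,.2627,.0535);print(ctrl.get_obs()["force"],ctrl.get_obs()["grip_width"])
E
```

```text
t 16.78 at [0.472  0.2667 0.177 ] shift cm [  0.2   -0.4  -12.35] turn [-0.001 -0.004 -0.002]
[ 0.52674655 -0.12515911  0.11635678] 0.03638776652424091
```

Call:
carry_out(commands=[1,0.2,-0.4,-1,-0.001,-0.004,-0.002,1,0.2,-0.4,-3.5,-0.001,-0.004,-0.002,1,0.2,-0.4,-6.5,-0.001,-0.004,-0.002,1,0.2,-0.4,-9,-0.001,-0.004,-0.002,1,0.2,-0.4,-10.5,-0.001,-0.004,-0.002,1,0.2,-0.4,-11.3,-0.001,-0.004,-0.002,1,0.2,-0.4,-11.8,-0.001,-0.004,-0.002,1,0.2,-0.4,-11.9,-0.001,-0.004,-0.002,1,0.2,-0.4,-12,-0.001,-0.004,-0.002,1,0.2,-0.4,-12,-0.001,-0.004,-0.002,1,0.2,-0.4,-12,-0.001,-0.004,-0.002])

```text
time_s: 17.7
ee_pos: [0.4743, 0.2629, 0.0578]
eef_rot: [-3.14, 0.001, -1.471]
force: [-0.2, -0.9, -0.6]
grip_width: 0.0368
```

Call:
carry_out(commands=[1,0,0,-0.1,0,0,0,1,0,0,-0.15,0,0,0,1,0,0,-0.2,0,0,0,1,0,0,-0.2,0,0,0])

```text
time_s: 18.03
ee_pos: [0.4743, 0.2629, 0.0558]
eef_rot: [-3.14, 0.001, -1.471]
force: [-1.0, 0.2, 0.5]
grip_width: 0.0366
```

Call:
carry_out(commands=[1,0,0,-0.1,0,0,0,1,0,0,-0.15,0,0,0,1,0,0,-0.2,0,0,0,1,0,0,-0.2,0,0,0])

```text
time_s: 18.37
ee_pos: [0.4743, 0.2628, 0.0537]
eef_rot: [-3.14, 0.001, -1.471]
force: [-0.2, -0.0, -1.2]
grip_width: 0.0369
```

Call:
carry_out(commands=[1,0,0,-0.1,0,0,0,1,0,0,-0.1,0,0,0,1,0,0,-0.15,0,0,0,1,0,0,-0.15,0,0,0])

```text
time_s: 18.7
ee_pos: [0.4751, 0.2629, 0.0533]
eef_rot: [-3.138, 0.001, -1.471]
force: [-1.2, -1.6, 10.5]
grip_width: 0.0368
```

Call:
carry_out(commands=[-0.2,0,0,0.05,0,0,0,-0.2,0,0,0.05,0,0,0,-0.2,0,0,0.05,0,0,0,-0.2,0,0,0.05,0,0,0,-0.2,0,0,1,0,0,0,-0.2,0,0,4,0,0,0,-0.2,0,0,8,0,0,0,-0.2,0.5,-3,9,0,0,0,-0.2,1,-7,9,0,0,0,-0.2,1.5,-11,9,0,0,0,-0.2,2,-15,9,0,0,0,-0.2,2,-19,9,0,0,0])

```text
time_s: 19.7
ee_pos: [0.4953, 0.0712, 0.1441]
eef_rot: [-3.137, 0.001, -1.47]
force: [0.4, -0.0, -0.2]
grip_width: 0.0567
```

```bash
cat >> h.py <<'E'
def look(fn=None):
    img,d,W=cloud("top")
    hsv=cv2.cvtColor(img,cv2.COLOR_BGR2HSV); H,S=hsv[...,0],hsv[...,1]
    x,y,z=W[...,0],W[...,1],W[...,2]; ok=(z>.045)&(z<.13)&(x>.4)&(x<.72)&(y>-.28)&(y<.36)
    for n,m in (("blue",(H>100)&(H<130)&(S>120)),("green",(H>50)&(H<90)&(S>120)),("white",S<80)):
        k,l,st,_=cv2.connectedComponentsWithStats((m&ok).astype(np.uint8),connectivity=8)
        for i in range(1,k):
            if st[i,4]<25: continue
            P=W[l==i]; zt=np.percentile(P[:,2],90); Q=P[P[:,2]>zt-.014]
            # algebraic circle fit of the rim
            A=np.c_[2*Q[:,:2],np.ones(len(Q))]; s=np.linalg.lstsq(A,(Q[:,:2]**2).sum(1),rcond=None)[0]
            c,r=cv2.minEnclosingCircle(Q[:,:2].astype(np.float32))
            print(n,st[i,4],"enc",np.round(c,4),round(r,4),"fit",s[:2].round(4),"ztop",zt.round(3))
    if fn: cv2.imwrite(fn,cv2.resize(img[135:265,195:465],None,fx=2.9,fy=2.9,interpolation=cv2.INTER_CUBIC))
E
python3 - <<'E'
from h import *
look("pics/i.png"); go(.494,-.047,.0685)
E
```

```text
blue 59 enc [ 0.4927 -0.0484] 0.0179 fit [ 0.4929 -0.0482] ztop 0.087
blue 65 enc [0.474  0.2629] 0.018 fit [0.4738 0.2626] ztop 0.07
green 129 enc [ 0.5049 -0.1889] 0.0256 fit [ 0.5052 -0.1878] ztop 0.085
white 123 enc [ 0.6256 -0.0418] 0.033 fit [ 0.6253 -0.0416] ztop 0.068
white 108 enc [ 0.507  -0.1894] 0.0337 fit [ 0.5064 -0.189 ] ztop 0.068
t 19.75 at [0.4951 0.0657 0.144 ] shift cm [ -0.11 -11.27  -7.55] turn [0.    0.004 0.003]
```

View pics/i.png

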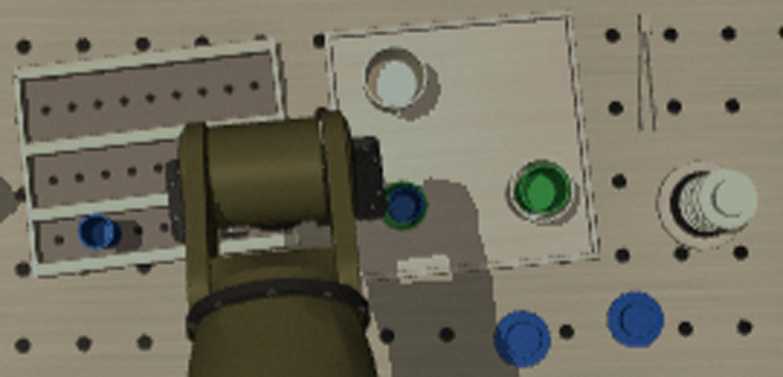

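Call:
carry_out(commands=[-0.2,-0.2,-3.5,0,0,0.004,0,-0.2,-0.23,-7,0,0,0.004,0,-0.2,-0.23,-10,0,0,0.004,0,-0.2,-0.23,-11.4,0,0,0.004,0,-0.2,-0.23,-11.4,-1,0,0.004,0,-0.2,-0.23,-11.4,-3,0,0.004,0,-0.2,-0.23,-11.4,-3.5,0,0.004,0,-0.2,-0.23,-11.4,-3.5,0,0.004,0])

```text
time_s: 20.42
ee_pos: [0.492, -0.0474, 0.1077]
eef_rot: [3.138, 0.001, -1.473]
force: [0.3, 0.0, 0.1]
grip_width: 0.0561
```

```bash
python3 - <<'E'
from h import *
go(.4928,-.0483,.069)
E
```

```text
t 20.42 at [ 0.492  -0.0474  0.1077] shift cm [ 0.08 -0.09 -3.87] turn [-0.001 -0.003  0.002]
```

Call:
carry_out(commands=[-0.2,0.08,-0.09,-1,-0.001,-0.003,0.002,-0.2,0.08,-0.09,-2.5,-0.001,-0.003,0.002,-0.2,0.08,-0.09,-3.5,-0.001,-0.003,0.002,-0.2,0.08,-0.09,-3.8,-0.001,-0.003,0.002,-0.2,0.08,-0.09,-3.8,-0.001,-0.003,0.002,-0.2,0.08,-0.09,-3.8,-0.001,-0.003,0.002,1,0.08,-0.09,-3.8,-0.001,-0.003,0.002,1,0.08,-0.09,-3.8,-0.001,-0.003,0.002,1,0.08,-0.09,-3.8,-0.001,-0.003,0.002,1,0.08,-0.09,-3.8,-0.001,-0.003,0.002,1,0.08,-0.09,-3.8,-0.001,-0.003,0.002,1,0.08,-0.09,-3.8,-0.001,-0.003,0.002])

```text
time_s: 21.42
ee_pos: [0.493, -0.0484, 0.0699]
eef_rot: [-3.141, -0.001, -1.471]
force: [0.3, -0.7, 3.1]
grip_width: 0.0353
```

Call:
carry_out(commands=[1,0,0,0,0,0,0,1,0,0,0,0,0,0,1,0,0,0.3,0,0,0,1,0,0,0.8,0,0,0,1,0,0,1.5,0,0,0,1,0,0,2.3,0,0,0,1,0,0,3.2,0,0,0,1,0,0,4.2,0,0,0,1,0,0,5.5,0,0,0,1,0,0,7,0,0,0,1,0,0,8,0,0,0,1,0,0,8,0,0,0])

```text
time_s: 22.42
ee_pos: [0.4939, -0.0486, 0.1525]
eef_rot: [-3.138, -0.002, -1.471]
force: [-0.0, -0.1, -0.2]
grip_width: 0.0349
```

```bash
python3 - <<'E'
from h import *
go(.486,.1433,.0535);print(ctrl.get_obs()["force"],ctrl.get_obs()["grip_width"])
W=cloud("scene")[2]
P=W.reshape(-1,3);P=P[(abs(P[:,0]-.493)<.04)&(abs(P[:,1]+.048)<.04)&(P[:,2]>.02)]
print(np.histogram(P[:,2],np.arange(.02,.2,.01)))
E
```

```text
t 22.42 at [ 0.4939 -0.0486  0.1525] shift cm [-0.79 19.19 -9.9 ] turn [0.001 0.004 0.   ]
[-0.04783239 -0.12001304 -0.16576676] 0.034926646444644945
(array([ 59,  85, 100, 115, 130,   1,   0,   0,  16,  39,  47,  50,  52,
        85, 137,  65,  58]), array([0.02, 0.03, 0.04, 0.05, 0.06, 0.07, 0.08, 0.09, 0.1 , 0.11, 0.12,
       0.13, 0.14, 0.15, 0.16, 0.17, 0.18, 0.19]))
```

Call:
carry_out(commands=[1,-0.2,4,0.3,0.001,0.004,0,1,-0.4,8,0.3,0.001,0.004,0,1,-0.6,12,0.3,0.001,0.004,0,1,-0.8,16,0.3,0.001,0.004,0,1,-0.8,19.2,0,0.001,0.004,0,1,-0.8,19.2,-1.5,0.001,0.004,0,1,-0.8,19.2,-4,0.001,0.004,0,1,-0.8,19.2,-6,0.001,0.004,0,1,-0.8,19.2,-7.5,0.001,0.004,0,1,-0.8,19.2,-8,0.001,0.004,0,1,-0.8,19.2,-8,0.001,0.004,0,1,-0.8,19.2,-8,0.001,0.004,0])

```text
time_s: 23.47
ee_pos: [0.4855, 0.1435, 0.0713]
eef_rot: [3.14, 0.0, -1.471]
force: [0.0, 0.5, -0.1]
grip_width: 0.0349
```

```bash
python3 - <<'E'
from h import *
go(.486,.1433,.055)
E
```

```text
t 23.47 at [0.4855 0.1435 0.0713] shift cm [ 0.05 -0.02 -1.63] turn [ 0.    -0.002  0.   ]
```

Call:
carry_out(commands=[1,0.05,0,-0.5,0,-0.002,0,1,0.05,0,-1,0,-0.002,0,1,0.05,0,-1.3,0,-0.002,0,1,0.05,0,-1.5,0,-0.002,0,1,0.05,0,-1.6,0,-0.002,0,1,0.05,0,-1.6,0,-0.002,0,1,0.05,0,-1.6,0,-0.002,0])

```text
time_s: 24.05
ee_pos: [0.4861, 0.1435, 0.0554]
eef_rot: [-3.141, -0.0, -1.471]
force: [-0.1, 0.7, 0.1]
grip_width: 0.0347
```

Call:
carry_out(commands=[1,0,0,-0.05,0,0,0,1,0,0,-0.1,0,0,0,1,0,0,-0.15,0,0,0,1,0,0,-0.15,0,0,0])

```text
time_s: 24.38
ee_pos: [0.4862, 0.1435, 0.054]
eef_rot: [-3.141, -0.0, -1.471]
force: [-1.3, -0.1, 0.8]
grip_width: 0.035
```

Call:
carry_out(commands=[1,0,0,-0.05,0,0,0,1,0,0,-0.1,0,0,0,1,0,0,-0.1,0,0,0,1,0,0,-0.1,0,0,0])

```text
time_s: 24.72
ee_pos: [0.4868, 0.1435, 0.0538]
eef_rot: [-3.139, -0.0, -1.471]
force: [-0.7, -1.3, 7.7]
grip_width: 0.0348
```

Call:
carry_out(commands=[-0.6,0,0,0.05,0,0,0,-0.6,0,0,0.05,0,0,0,-0.6,0,0,0.05,0,0,0,-0.6,0,0,0.05,0,0,0,-0.6,0,0,1,0,0,0,-0.6,0,0,4,0,0,0,-0.6,0,0,7,0,0,0,-0.6,0,-3,8,0,0,0,-0.6,0.3,-5,8,0,0,0,-0.6,0.6,-7,8,0,0,0,-0.6,0.6,-8,8,0,0,0])

```text
time_s: 25.63
ee_pos: [0.4931, 0.0619, 0.1347]
eef_rot: [-3.138, -0.0, -1.472]
force: [0.7, -0.2, 0.1]
grip_width: 0.0753
```

```bash
python3 - <<'E'
from h import *
look(); go(.494,-.047,.04)
E
```

```text
blue 66 enc [0.4736 0.2631] 0.0183 fit [0.4737 0.2624] ztop 0.07
green 126 enc [ 0.5055 -0.1888] 0.0254 fit [ 0.5053 -0.1879] ztop 0.085
green 39 enc [ 0.4946 -0.0496] 0.0232 fit [ 0.4931 -0.0473] ztop 0.068
white 123 enc [ 0.6255 -0.0423] 0.0335 fit [ 0.6252 -0.0416] ztop 0.068
white 105 enc [ 0.5061 -0.1894] 0.0335 fit [ 0.5065 -0.189 ] ztop 0.069
t 25.68 at [0.4929 0.0613 0.1344] shift cm [  0.11 -10.83  -9.44] turn [0.    0.003 0.002]
```

Call:
carry_out(commands=[-0.6,0.07,-4,0,0,0.003,0,-0.6,0.07,-8,0,0,0.003,0,-0.6,0.07,-10.8,0,0,0.003,0,-0.6,0.07,-10.9,0,0,0.003,0,-0.6,0.07,-10.9,-1,0,0.003,0,-0.6,0.07,-10.9,-3.5,0,0.003,0,-0.6,0.07,-10.9,-6,0,0.003,0,-0.6,0.07,-10.9,-8,0,0.003,0,-0.6,0.07,-10.9,-9,0,0.003,0,-0.6,0.07,-10.9,-9,0,0.003,0,-0.6,0.07,-10.9,-9,0,0.003,0])

```text
time_s: 26.6
ee_pos: [0.4937, -0.0468, 0.0445]
eef_rot: [3.141, 0.0, -1.472]
force: [-0.3, -0.7, 1.1]
grip_width: 0.0751
```

Call:
carry_out(commands=[1,0,0.02,0,0,0,0,1,0,0.02,0,0,0,0,1,0,0.02,0,0,0,0,1,0,0.02,0,0,0,0,1,0,0.02,0,0,0,0,1,0,0.02,0,0,0,0])

```text
time_s: 27.1
ee_pos: [0.4941, -0.0468, 0.045]
eef_rot: [-3.141, -0.0, -1.472]
force: [-0.5, -1.4, 4.3]
grip_width: 0.0502
```

```bash
python3 - <<'E'
from h import *
go(.5497,.1497,.05); print(ctrl.get_obs()["grip_width"],ctrl.get_obs()["force"])
E
```

```text
t 27.1 at [ 0.4941 -0.0468  0.045 ] shift cm [ 5.56 19.65  0.5 ] turn [0.    0.    0.001]
0.050205090261654234 [-0.48752351 -1.36435209  4.28689047]
```

Call:
carry_out(commands=[1,0,0,0,0,0,0,1,0,0,0.5,0,0,0,1,0,0,2.5,0,0,0,1,0,0,5.5,0,0,0,1,0,0,8.5,0,0,0,1,0.5,2,9,0,0,0,1,1.5,5.5,9,0,0,0,1,2.5,9,9,0,0,0,1,3.5,12.5,9,0,0,0,1,4.5,16,9,0,0,0,1,5.6,19.6,9,0,0,0,1,5.6,19.6,8,0,0,0], force=15)

```text
time_s: 28.1
ee_pos: [0.5514, 0.1545, 0.1265]
eef_rot: [-3.138, 0.001, -1.468]
force: [-0.3, -0.4, -0.3]
grip_width: 0.0504
```

```bash
python3 - <<'E'
from h import *
go(.55,.1497,.05); print(ctrl.get_obs()["grip_width"],ctrl.get_obs()["force"])
E
```

```text
t 28.1 at [0.5514 0.1545 0.1265] shift cm [-0.14 -0.48 -7.65] turn [-0.001  0.003 -0.003]
0.05043600941581969 [-0.29457643 -0.38186493 -0.31638698]
```

Call:
carry_out(commands=[1,-0.14,-0.48,-0.3,-0.001,0.003,-0.003,1,-0.14,-0.48,-2,-0.001,0.003,-0.003,1,-0.14,-0.48,-4.5,-0.001,0.003,-0.003,1,-0.14,-0.48,-6,-0.001,0.003,-0.003,1,-0.14,-0.48,-7,-0.001,0.003,-0.003,1,-0.14,-0.48,-7.5,-0.001,0.003,-0.003,1,-0.14,-0.48,-7.7,-0.001,0.003,-0.003,1,-0.14,-0.48,-7.7,-0.001,0.003,-0.003,1,-0.14,-0.48,-7.7,-0.001,0.003,-0.003])

```text
time_s: 28.85
ee_pos: [0.5505, 0.1496, 0.0504]
eef_rot: [-3.14, 0.0, -1.472]
force: [1.0, -0.4, 0.1]
grip_width: 0.0502
```

Call:
carry_out(commands=[1,0,0,-0.05,0,0,0,1,0,0,-0.1,0,0,0,1,0,0,-0.15,0,0,0,1,0,0,-0.15,0,0,0])

```text
time_s: 29.18
ee_pos: [0.5505, 0.1496, 0.0491]
eef_rot: [-3.14, 0.0, -1.471]
force: [0.5, -0.7, -0.0]
grip_width: 0.0497
```

Call:
carry_out(commands=[1,0,0,-0.05,0,0,0,1,0,0,-0.1,0,0,0,1,0,0,-0.15,0,0,0,1,0,0,-0.2,0,0,0,1,0,0,-0.2,0,0,0])

```text
time_s: 29.6
ee_pos: [0.5506, 0.1496, 0.0471]
eef_rot: [-3.139, 0.0, -1.471]
force: [0.2, -0.3, -0.2]
grip_width: 0.05
```

Call:
carry_out(commands=[1,0,0,-0.05,0,0,0,1,0,0,-0.1,0,0,0,1,0,0,-0.1,0,0,0,1,0,0,-0.1,0,0,0])

```text
time_s: 29.93
ee_pos: [0.5512, 0.1496, 0.0469]
eef_rot: [-3.138, 0.0, -1.471]
force: [-0.3, -3.0, 8.7]
grip_width: 0.05
```

Call:
carry_out(commands=[-0.5,0,0,0.05,0,0,0,-0.5,0,0,0.05,0,0,0,-0.5,0,0,0.05,0,0,0,-0.5,0,0,0.05,0,0,0,-0.5,0,0,1,0,0,0,-0.5,0,0,4,0,0,0,-0.5,0,0,8,0,0,0,-0.5,-1,-4,9,0,0,0,-0.5,-2,-8,9,0,0,0,-0.5,-3,-12,9,0,0,0,-0.5,-4,-16,9,0,0,0,-0.5,-4,-20,9,0,0,0])

```text
time_s: 30.93
ee_pos: [0.5097, -0.052, 0.1379]
eef_rot: [-3.138, 0.0, -1.471]
force: [-0.3, -0.0, -0.1]
grip_width: 0.0704
```

```bash
python3 - <<'E'
from h import *
look(); go(.505,-.188,.0695)
E
```

```text
blue 33 enc [0.4872 0.1446] 0.0164 fit [0.4868 0.1441] ztop 0.07
blue 66 enc [0.4734 0.2632] 0.0182 fit [0.4737 0.2625] ztop 0.069
green 74 enc [0.549  0.1493] 0.0247 fit [0.5488 0.1492] ztop 0.071
green 88 enc [ 0.5054 -0.1895] 0.0243 fit [ 0.5057 -0.1882] ztop 0.085
white 73 enc [ 0.5068 -0.1898] 0.0336 fit [ 0.5065 -0.1894] ztop 0.068
t 30.98 at [ 0.5104 -0.0578  0.1379] shift cm [ -0.54 -13.02  -6.84] turn [0.001 0.005 0.004]
```

Call:
carry_out(commands=[-0.5,-0.3,-4,0,0.001,0.005,0.004,-0.5,-0.5,-8,0,0.001,0.005,0.004,-0.5,-0.54,-12,0,0.001,0.005,0.004,-0.5,-0.54,-13.1,0,0.001,0.005,0.004,-0.5,-0.54,-13.1,-0.5,0.001,0.005,0.004,-0.5,-0.54,-13.1,-2.5,0.001,0.005,0.004,-0.5,-0.54,-13.1,-4,0.001,0.005,0.004,-0.5,-0.54,-13.1,-4,0.001,0.005,0.004,-0.5,-0.54,-13.1,-4,0.001,0.005,0.004])

```text
time_s: 31.73
ee_pos: [0.505, -0.1877, 0.0979]
eef_rot: [3.14, 0.001, -1.47]
force: [0.3, 0.1, -0.2]
grip_width: 0.0705
```

```bash
python3 - <<'E'
from h import *
go(.5052,-.1886,.069)
E
```

```text
t 31.73 at [ 0.505  -0.1877  0.0979] shift cm [ 0.02 -0.09 -2.89] turn [-0.001 -0.002 -0.001]
```

Call:
carry_out(commands=[-0.5,0.02,-0.09,-1,-0.001,-0.002,0,-0.5,0.02,-0.09,-2,-0.001,-0.002,0,-0.5,0.02,-0.09,-2.6,-0.001,-0.002,0,-0.5,0.02,-0.09,-2.85,-0.001,-0.002,0,-0.5,0.02,-0.09,-2.85,-0.001,-0.002,0,-0.5,0.02,-0.09,-2.85,-0.001,-0.002,0,1,0.02,-0.09,-2.85,-0.001,-0.002,0,1,0.02,-0.09,-2.85,-0.001,-0.002,0,1,0.02,-0.09,-2.85,-0.001,-0.002,0,1,0.02,-0.09,-2.85,-0.001,-0.002,0,1,0.02,-0.09,-2.85,-0.001,-0.002,0,1,0.02,-0.09,-2.85,-0.001,-0.002,0])

```text
time_s: 32.73
ee_pos: [0.5053, -0.1887, 0.0696]
eef_rot: [-3.141, -0.0, -1.47]
force: [0.3, -0.2, 1.8]
grip_width: 0.0496
```

Call:
carry_out(commands=[1,0,0,0,0,0,0,1,0,0,0,0,0,0,1,0,0,0.3,0,0,0,1,0,0,0.8,0,0,0,1,0,0,1.5,0,0,0,1,0,0,2.3,0,0,0,1,0,0,3.2,0,0,0,1,0,0,4.2,0,0,0,1,0,0,5.5,0,0,0,1,0,0,7,0,0,0,1,0,0,8,0,0,0,1,0,0,8,0,0,0])

```text
time_s: 33.73
ee_pos: [0.5062, -0.1891, 0.1523]
eef_rot: [-3.137, -0.002, -1.47]
force: [-0.8, 0.3, -0.6]
grip_width: 0.0495
```

```bash
python3 - <<'E'
from h import *
go(.5376,.2691,.055);print(ctrl.get_obs()["force"],ctrl.get_obs()["grip_width"])
img,d,S=cloud("scene"); cv2.imwrite("pics/k.png",cv2.resize(img[120:280,180:480],None,fx=2.6,fy=2.6,interpolation=cv2.INTER_CUBIC))
E
```

```text
t 33.73 at [ 0.5062 -0.1891  0.1523] shift cm [ 3.14 45.82 -9.73] turn [ 0.002  0.005 -0.001]
[-0.75839562  0.25245926 -0.64177547] 0.04945884696764726
```

View pics/k.png

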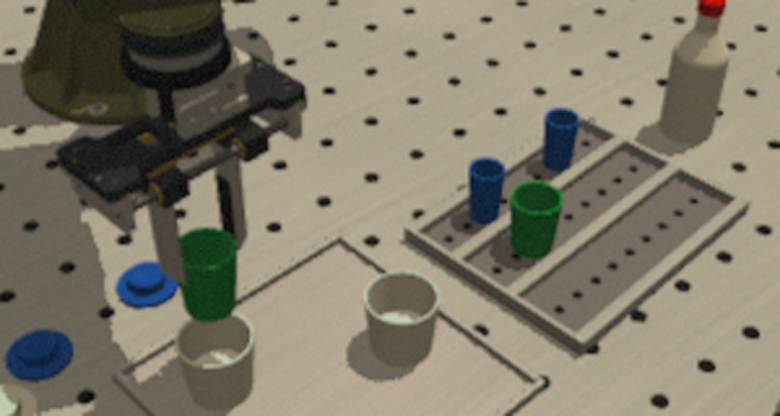

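Call:
carry_out(commands=[1,0.3,4,0.3,0.002,0.005,0,1,0.6,8,0.3,0.002,0.005,0,1,0.9,12,0.3,0.002,0.005,0,1,1.2,16,0.3,0.002,0.005,0,1,1.5,20,0.3,0.002,0.005,0,1,1.8,24,0.3,0.002,0.005,0,1,2.1,28,0.3,0.002,0.005,0,1,2.4,32,0.3,0.002,0.005,0,1,2.7,36,0.3,0.002,0.005,0,1,3,40,0.3,0.002,0.005,0,1,3.2,44,0.3,0.002,0.005,0,1,3.2,45.8,0.3,0.002,0.005,0])

```text
time_s: 34.78
ee_pos: [0.5368, 0.2731, 0.1526]
eef_rot: [3.138, 0.001, -1.467]
force: [-0.6, -0.0, -1.0]
grip_width: 0.0493
```

```bash
python3 - <<'E'
from h import *
go(.5378,.2691,.055)
E
```

```text
t 34.78 at [0.5368 0.2731 0.1526] shift cm [ 0.1  -0.4  -9.76] turn [-0.001 -0.003 -0.004]
```

Call:
carry_out(commands=[1,0.1,-0.4,-0.5,-0.001,-0.003,-0.004,1,0.1,-0.4,-2.5,-0.001,-0.003,-0.004,1,0.1,-0.4,-5,-0.001,-0.003,-0.004,1,0.1,-0.4,-7,-0.001,-0.003,-0.004,1,0.1,-0.4,-8.5,-0.001,-0.003,-0.004,1,0.1,-0.4,-9.2,-0.001,-0.003,-0.004,1,0.1,-0.4,-9.5,-0.001,-0.003,-0.004,1,0.1,-0.4,-9.7,-0.001,-0.003,-0.004,1,0.1,-0.4,-9.7,-0.001,-0.003,-0.004,1,0.1,-0.4,-9.7,-0.001,-0.003,-0.004])

```text
time_s: 35.62
ee_pos: [0.5382, 0.2691, 0.0564]
eef_rot: [-3.141, 0.0, -1.471]
force: [0.0, 0.0, -0.5]
grip_width: 0.0498
```

Call:
carry_out(commands=[1,0,0,-0.05,0,0,0,1,0,0,-0.1,0,0,0,1,0,0,-0.15,0,0,0,1,0,0,-0.15,0,0,0])

```text
time_s: 35.95
ee_pos: [0.5383, 0.2692, 0.055]
eef_rot: [-3.141, 0.0, -1.471]
force: [0.2, 0.2, -0.2]
grip_width: 0.0495
```

Call:
carry_out(commands=[1,0,0,-0.05,0,0,0,1,0,0,-0.1,0,0,0,1,0,0,-0.13,0,0,0,1,0,0,-0.13,0,0,0])

```text
time_s: 36.28
ee_pos: [0.5383, 0.2692, 0.0537]
eef_rot: [-3.141, 0.0, -1.471]
force: [-0.3, -0.5, 1.3]
grip_width: 0.0492
```

Call:
carry_out(commands=[1,0,0,-0.05,0,0,0,1,0,0,-0.1,0,0,0,1,0,0,-0.1,0,0,0])

```text
time_s: 36.53
ee_pos: [0.5388, 0.2692, 0.0536]
eef_rot: [-3.139, 0.0, -1.471]
force: [-0.8, -0.8, 5.9]
grip_width: 0.0497
```

Contact; release and head for L2, opening wide once up.

Call:
carry_out(commands=[-0.4,0,0,0.05,0,0,0,-0.4,0,0,0.05,0,0,0,-0.4,0,0,0.05,0,0,0,-0.4,0,0,0.05,0,0,0,-0.4,0,0,1,0,0,0,-0.4,0,0,4,0,0,0,-1,0,0,8,0,0,0,-1,1,-4,9,0,0,0,-1,2,-8,9,0,0,0,-1,3,-12,9,0,0,0,-1,4,-16,9,0,0,0,-1,4,-20,9,0,0,0])

```text
time_s: 37.53
ee_pos: [0.5796, 0.0672, 0.1444]
eef_rot: [-3.138, 0.0, -1.471]
force: [0.4, 1.3, 0.1]
grip_width: 0.0938
```

```bash
python3 - <<'E'
from h import *
look(); go(.6255,-.0422,.044)
E
```

```text
blue 66 enc [0.4739 0.263 ] 0.018 fit [0.4737 0.2625] ztop 0.069
green 96 enc [0.5384 0.2685] 0.0252 fit [0.5385 0.2684] ztop 0.07
white 85 enc [ 0.5681 -0.0366] 0.0329 fit [ 0.5679 -0.0361] ztop 0.067
white 140 enc [ 0.5068 -0.1892] 0.0332 fit [ 0.5063 -0.1887] ztop 0.068
t 37.58 at [0.5792 0.0612 0.1442] shift cm [  4.63 -10.34 -10.02] turn [0.001 0.003 0.004]
```

Call:
carry_out(commands=[-1,-0.5,-4,0,0.001,0.003,0.004,-1,-1,-8,0,0.001,0.003,0.004,-1,-1.1,-9.8,0,0.001,0.003,0.004,-1,-1.1,-9.8,0,0.001,0.003,0.004,-1,-1.1,-9.8,-1.5,0.001,0.003,0.004,-1,-1.1,-9.8,-3.5,0.001,0.003,0.004,-1,-1.1,-9.8,-4.5,0.001,0.003,0.004,-1,-1.1,-9.8,-5,0.001,0.003,0.004,-1,-1.1,-9.8,-5,0.001,0.003,0.004])

```text
time_s: 38.33
ee_pos: [0.5679, -0.0363, 0.0936]
eef_rot: [3.14, 0.001, -1.471]
force: [-0.2, -0.4, -0.3]
grip_width: 0.0938
```

```bash
python3 - <<'E'
from h import *
look(); go(.568,-.0364,.044)
img,d,S=cloud("scene"); P=S.reshape(-1,3);P=P[(abs(P[:,0]-.568)<.05)&(abs(P[:,1]+.036)<.05)&(P[:,2]>.055)&(P[:,2]<.072)]
c,r=cv2.minEnclosingCircle(P[:,:2].astype(np.float32));print(c,r)
E
```

```text
blue 47 enc [0.487  0.1433] 0.0178 fit [0.4864 0.1431] ztop 0.07
blue 65 enc [0.4745 0.2623] 0.0183 fit [0.4735 0.2623] ztop 0.071
green 77 enc [0.549  0.1492] 0.0247 fit [0.5488 0.1492] ztop 0.069
green 92 enc [0.5381 0.2694] 0.0251 fit [0.5385 0.2686] ztop 0.07
white 138 enc [ 0.5062 -0.1893] 0.0335 fit [ 0.5062 -0.1888] ztop 0.069
t 38.38 at [ 0.5683 -0.0364  0.0945] shift cm [-0.03  0.   -5.05] turn [-0. -0. -0.]
(0.5705528855323792, -0.03874817490577698) 0.03488851711153984
```

Call:
carry_out(commands=[-1,0,0,-1.5,0,0,0,-1,0,0,-3.5,0,0,0,-1,0,0,-4.5,0,0,0,-1,0,0,-5,0,0,0,-1,0,0,-5,0,0,0,-1,0,0,-5,0,0,0,1,0,0,-5,0,0,0,1,0,0,-5,0,0,0,1,0,0,-5,0,0,0,1,0,0,-5,0,0,0,1,0,0,-5,0,0,0,1,0,0,-5,0,0,0], force=18)

```text
time_s: 39.43
ee_pos: [0.5688, -0.0365, 0.0452]
eef_rot: [-3.141, 0.0, -1.471]
force: [0.3, 0.5, 1.6]
grip_width: 0.0649
```

```bash
python3 - <<'E'
from h import *
go(.613,.2767,.05); print(ctrl.get_obs()["grip_width"],ctrl.get_obs()["force"])
E
```

```text
t 39.43 at [ 0.5688 -0.0365  0.0452] shift cm [ 4.42 31.32  0.48] turn [-0.     0.001 -0.   ]
0.06493564018576645 [0.28137593 0.51338093 1.6342544 ]
```

Call:
carry_out(commands=[1,0,0,0,0,0,0,1,0,0,1,0,0,0,1,0,0,4,0,0,0,1,0,0,8,0,0,0,1,0.5,3,9,0,0,0,1,1,7,9,0,0,0,1,1.6,11,9,0,0,0,1,2.2,15,9,0,0,0,1,2.8,19,9,0,0,0,1,3.4,23,9,0,0,0,1,4,27,9,0,0,0,1,4.4,31,9,0,0,0])

```text
time_s: 40.43
ee_pos: [0.6127, 0.2755, 0.136]
eef_rot: [-3.14, 0.0, -1.471]
force: [-0.0, -0.6, -0.9]
grip_width: 0.0649
```

```bash
python3 - <<'E'
from h import *
go(.6135,.2767,.05); print(ctrl.get_obs()["grip_width"])
E
```

```text
t 40.43 at [0.6127 0.2755 0.136 ] shift cm [ 0.08  0.12 -8.6 ] turn [-0.     0.001 -0.   ]
0.06493139854960658
```

Call:
carry_out(commands=[1,0.08,0.12,-0.3,0,0.001,0,1,0.08,0.12,-2,0,0.001,0,1,0.08,0.12,-4.5,0,0.001,0,1,0.08,0.12,-6.5,0,0.001,0,1,0.08,0.12,-7.7,0,0.001,0,1,0.08,0.12,-8.3,0,0.001,0,1,0.08,0.12,-8.6,0,0.001,0,1,0.08,0.12,-8.6,0,0.001,0,1,0.08,0.12,-8.6,0,0.001,0])

```text
time_s: 41.18
ee_pos: [0.6141, 0.2768, 0.0513]
eef_rot: [-3.14, 0.001, -1.471]
force: [-0.2, 0.7, -1.4]
grip_width: 0.0648
```

Call:
carry_out(commands=[1,0,0,-0.05,0,0,0,1,0,0,-0.1,0,0,0,1,0,0,-0.15,0,0,0,1,0,0,-0.15,0,0,0])

```text
time_s: 41.52
ee_pos: [0.6141, 0.2768, 0.05]
eef_rot: [-3.139, 0.001, -1.471]
force: [0.0, 0.3, -0.3]
grip_width: 0.0651
```

Call:
carry_out(commands=[1,0,0,-0.05,0,0,0,1,0,0,-0.1,0,0,0,1,0,0,-0.15,0,0,0,1,0,0,-0.15,0,0,0])

```text
time_s: 41.85
ee_pos: [0.6141, 0.2768, 0.0483]
eef_rot: [-3.14, 0.001, -1.471]
force: [-0.0, -0.0, -0.7]
grip_width: 0.065
```

Call:
carry_out(commands=[1,0,0,-0.05,0,0,0,1,0,0,-0.1,0,0,0,1,0,0,-0.15,0,0,0,1,0,0,-0.15,0,0,0])

```text
time_s: 42.18
ee_pos: [0.6142, 0.2768, 0.0473]
eef_rot: [-3.139, 0.001, -1.471]
force: [-2.0, -0.4, 3.9]
grip_width: 0.0652
```

Call:
carry_out(commands=[-1,0,0,0.05,0,0,0,-1,0,0,0.05,0,0,0,-1,0,0,0.05,0,0,0,-1,0,0,0.05,0,0,0,-1,0,0,0.5,0,0,0,-1,0,0,3.5,0,0,0,-1,0,0,7.5,0,0,0,-1,-1,-4,9,0,0,0,-1,-2,-8,9,0,0,0,-1,-3,-12,9,0,0,0,-1,-5,-16,9,0,0,0,-1,-7,-20,9,0,0,0])

```text
time_s: 43.18
ee_pos: [0.5465, 0.0817, 0.1376]
eef_rot: [-3.139, 0.001, -1.471]
force: [0.1, -0.2, -0.6]
grip_width: 0.094
```

Call:
carry_out(commands=[-1,-0.7,-4,0,0,0.003,0,-1,-1.4,-8,0,0,0.003,0,-1,-2,-12,0,0,0.003,0,-1,-2.6,-16,0,0,0.003,0,-1,-3,-20,0,0,0.003,0,-1,-3,-20,0,0,0.003,0])

```text
time_s: 43.68
ee_pos: [0.5157, -0.1239, 0.1381]
eef_rot: [-3.141, -0.0, -1.476]
force: [0.2, 0.3, 0.9]
grip_width: 0.0939
```

```bash
python3 - <<'E'
from h import *
look("pics/l.png"); go(.5063,-.1889,.044)
E
```

```text
blue 50 enc [0.4878 0.1428] 0.0181 fit [0.4864 0.143 ] ztop 0.07
blue 66 enc [0.474  0.2628] 0.0182 fit [0.4736 0.2624] ztop 0.07
green 73 enc [0.5487 0.1493] 0.0248 fit [0.5486 0.1492] ztop 0.07
green 97 enc [0.5386 0.2687] 0.0251 fit [0.5384 0.2684] ztop 0.069
white 156 enc [0.6134 0.2784] 0.0335 fit [0.613  0.2778] ztop 0.07
t 43.73 at [ 0.5161 -0.1213  0.138 ] shift cm [-0.98 -6.76 -9.4 ] turn [-0.001  0.     0.005]
```

View pics/l.png

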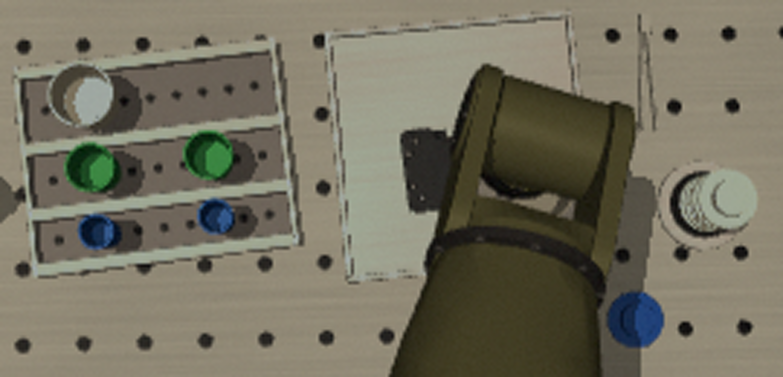

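```bash
python3 - <<'E'
from h import *
img,d,S=cloud("scene"); P=S.reshape(-1,3);P=P[(abs(P[:,0]-.51)<.07)&(abs(P[:,1]+.19)<.06)&(P[:,2]>.055)&(P[:,2]<.072)]
c,r=cv2.minEnclosingCircle(P[:,:2].astype(np.float32));print(c,r,len(P))
E
```

```text
(0.5080856084823608, -0.19249986112117767) 0.03447834774851799 295
```

Call:
carry_out(commands=[-1,-0.5,-3.5,0,0,0,0.005,-1,-0.98,-6.76,0,0,0,0.005,-1,-0.98,-6.76,0,0,0,0.005,-1,-0.98,-6.76,-1.5,0,0,0.005,-1,-0.98,-6.76,-3.5,0,0,0.005,-1,-0.98,-6.76,-4.5,0,0,0.005,-1,-0.98,-6.76,-4.5,0,0,0.005,-1,-0.98,-6.76,-4.5,0,0,0.005])

```text
time_s: 44.45
ee_pos: [0.5068, -0.1861, 0.0931]
eef_rot: [3.142, 0.001, -1.468]
force: [0.9, -0.7, 0.3]
grip_width: 0.0937
```

```bash
python3 - <<'E'
from h import *
go(.5063,-.1889,.044)
E
```

```text
t 44.45 at [ 0.5068 -0.1861  0.0931] shift cm [-0.05 -0.28 -4.91] turn [-0.001 -0.    -0.003]
```

L1 has not been knocked; descend and grip.

Call:
carry_out(commands=[-1,-0.05,-0.28,-0.3,0,0,-0.003,-1,-0.05,-0.28,-1.5,0,0,-0.003,-1,-0.05,-0.28,-3.5,0,0,-0.003,-1,-0.05,-0.28,-4.5,0,0,-0.003,-1,-0.05,-0.28,-4.9,0,0,-0.003,-1,-0.05,-0.28,-4.9,0,0,-0.003,1,-0.05,-0.28,-4.9,0,0,-0.003,1,-0.05,-0.28,-4.9,0,0,-0.003,1,-0.05,-0.28,-4.9,0,0,-0.003,1,-0.05,-0.28,-4.9,0,0,-0.003,1,-0.05,-0.28,-4.9,0,0,-0.003,1,-0.05,-0.28,-4.9,0,0,-0.003])

```text
time_s: 45.45
ee_pos: [0.5066, -0.1891, 0.0445]
eef_rot: [-3.141, 0.001, -1.471]
force: [-1.1, 0.3, 2.7]
grip_width: 0.0653
```

```bash
python3 - <<'E'
from h import *
go(.6255,.1573,.05); print(ctrl.get_obs()["grip_width"])
E
```

```text
t 45.45 at [ 0.5066 -0.1891  0.0445] shift cm [11.89 34.64  0.55] turn [-0.001  0.001 -0.   ]
0.06527656475578958
```

Call:
carry_out(commands=[1,0,0,0,0,0,0,1,0,0,1,0,0,0,1,0,0,4,0,0,0,1,0,0,8,0,0,0,1,1.5,3,9,0,0,0,1,3,6.7,9,0,0,0,1,4.5,10.4,9,0,0,0,1,6,14.1,9,0,0,0,1,7.5,17.8,9,0,0,0,1,9,21.5,9,0,0,0,1,10.5,25.2,9,0,0,0,1,11.9,29,9,0,0,0])

```text
time_s: 46.45
ee_pos: [0.6259, 0.1029, 0.1353]
eef_rot: [-3.141, 0.001, -1.471]
force: [-0.3, -0.7, -1.0]
grip_width: 0.065
```

```bash
python3 - <<'E'
from h import *
go(.6255,.1573,.05); print(ctrl.get_obs()["grip_width"])
E
```

```text
t 46.45 at [0.6259 0.1029 0.1353] shift cm [-0.04  5.44 -8.53] turn [-0.001  0.001 -0.   ]
0.06502682409511566
```

Call:
carry_out(commands=[1,-0.04,3.5,0,0,0.001,0,1,-0.04,5.4,0,0,0.001,0,1,-0.04,5.4,-0.5,0,0.001,0,1,-0.04,5.4,-2,0,0.001,0,1,-0.04,5.4,-4.5,0,0.001,0,1,-0.04,5.4,-6.5,0,0.001,0,1,-0.04,5.4,-7.7,0,0.001,0,1,-0.04,5.4,-8.3,0,0.001,0,1,-0.04,5.4,-8.6,0,0.001,0,1,-0.04,5.4,-8.6,0,0.001,0,1,-0.04,5.4,-8.6,0,0.001,0])

```text
time_s: 47.37
ee_pos: [0.626, 0.1568, 0.0504]
eef_rot: [-3.14, 0.001, -1.471]
force: [1.5, -0.2, -0.2]
grip_width: 0.0649
```

Call:
carry_out(commands=[1,0,0,-0.05,0,0,0,1,0,0,-0.1,0,0,0,1,0,0,-0.15,0,0,0,1,0,0,-0.15,0,0,0])

```text
time_s: 47.7
ee_pos: [0.6261, 0.1568, 0.0491]
eef_rot: [-3.14, 0.001, -1.471]
force: [-0.4, -0.2, -1.6]
grip_width: 0.0649
```

Call:
carry_out(commands=[1,0,0,-0.05,0,0,0,1,0,0,-0.1,0,0,0,1,0,0,-0.15,0,0,0,1,0,0,-0.15,0,0,0])

```text
time_s: 48.03
ee_pos: [0.6261, 0.1568, 0.0474]
eef_rot: [-3.14, 0.001, -1.471]
force: [-0.2, 1.0, -0.9]
grip_width: 0.0651
```

Call:
carry_out(commands=[1,0,0,-0.05,0,0,0,1,0,0,-0.1,0,0,0,1,0,0,-0.15,0,0,0,1,0,0,-0.15,0,0,0])

```text
time_s: 48.37
ee_pos: [0.6263, 0.1569, 0.0468]
eef_rot: [-3.139, 0.001, -1.471]
force: [-2.2, -1.1, 7.2]
grip_width: 0.0653
```

Call:
carry_out(commands=[-1,0,0,0.05,0,0,0,-1,0,0,0.05,0,0,0,-1,0,0,0.05,0,0,0,-1,0,0,0.05,0,0,0,-1,0,0,0.5,0,0,0,-1,0,0,3.5,0,0,0,-1,0,0,7.5,0,0,0,-1,-2,-3,11,0,0,0,-1,-4,-7,13,0,0,0,-1,-6,-11,13,0,0,0,-1,-8,-15,13,0,0,0,-1,-9,-19,13,0,0,0])

```text
time_s: 49.37
ee_pos: [0.541, -0.0157, 0.1777]
eef_rot: [-3.138, 0.001, -1.47]
force: [1.6, -0.3, -0.0]
grip_width: 0.094
```

Call:
carry_out(commands=[-1,-3,-3,0,0,0,0,-1,-6,-6,0,0,0,0,-1,-9,-9,0,0,0,0,-1,-12,-11,0,0,0,0,-1,-12,-11,0,0,0,0,-1,-12,-11,0,0,0,0])

```text
time_s: 49.87
ee_pos: [0.4203, -0.1267, 0.1785]
eef_rot: [-3.137, 0.0, -1.473]
force: [0.7, 0.4, -0.2]
grip_width: 0.0935
```

```bash
python3 - <<'E'
from h import *
look("pics/m.png"); img=viewer.camera("scene")[0]; cv2.imwrite("pics/n.png",img); print(ctrl.get_obs()["ee_pos"])
E
```

```text
blue 48 enc [0.4865 0.1433] 0.018 fit [0.4864 0.143 ] ztop 0.071
blue 66 enc [0.4735 0.263 ] 0.0183 fit [0.4737 0.2627] ztop 0.069
green 72 enc [0.5492 0.1495] 0.0247 fit [0.5489 0.1492] ztop 0.069
green 92 enc [0.5383 0.2687] 0.025 fit [0.5385 0.2685] ztop 0.069
white 139 enc [0.6246 0.1585] 0.0335 fit [0.6244 0.158 ] ztop 0.07
white 156 enc [0.6142 0.2782] 0.0342 fit [0.613  0.2778] ztop 0.069
[ 0.42160467 -0.12557357  0.1781615 ]
```

View pics/m.png

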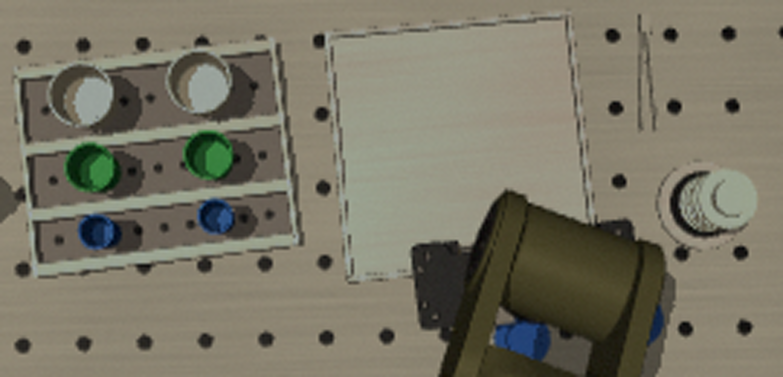

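View pics/n.png

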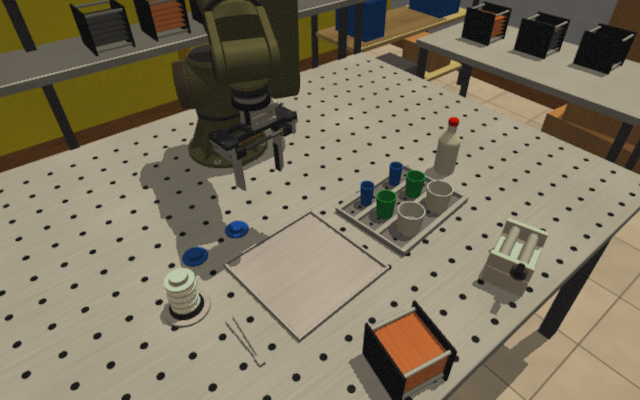

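All six cups stand in their rows, the tray is empty, the covers are stacked, and the bottle, tweezers and blue look-alikes are untouched.

```bash
python3 -c "
from station import ticket;print(ticket.hand_in())"
```

```text
the job is handed in; nothing more can be done
None
```

The job is done and handed in, at about 50 s of the 210 s allowed.

- **Covers:** I added cover_1 and cover_2 to the stack, grip up. I lowered each in 1 mm steps until the wrist felt about 5 N, at a stack height of about 70 mm for the first and 87 mm for the second, and only then let go.
- **Cups:** I pulled the nested cups straight apart without lifting the outer cup in any of them. The two small, two medium and two large cups now stand in their own rows. The wrist force at touchdown, as read at the end of each step, was at most 10.5 N.
- **Absent or moved:** small_2 and medium_3 were not there. large_2 was knocked about 6 cm aside partway through, and I found it again and placed it.

**Last checks:**
- **Top camera:** all six rims at 69–71 mm, which fits upright cups on the row floor, each within about 2 mm of its planned spot. The tray was empty.
- **Scene view:** the cover stack was straight and the gripper clear of everything. The bottle, tweezers and blue look-alikes appeared untouched.
- **Disagreement:** the depth fit for the finished cover stack was poor because the gripper partly blocked it. I judged its centring from the pictures and the measured arm poses instead.

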